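Load the dicer inserts into their storage tray

TASK

Put the vegetable dicer's inserts away: lift the retaining bar off the storage tray and lay it on the dark drying mat, then seat every insert from the divided bin flat and fully home in a tray pocket of its own shape, with its grip fin in line with the row of pockets. When all are seated, lay the bar back across the tray's two end supports, down flat between the cheeks at both ends, and let go. Leave the jar lid in the bin and everything else on the counter where it is.

Things in the scene. Friction and masses are not known exactly. Their poses are not given: they have to be found in the camera images.
- tray: Grey plastic storage tray, fixed, 88 mm (x) by 298 mm (y, the row). Origin: centre of its underside. Five pockets in a row along y, mouths 14 mm and floors 6 mm above the counter. Pockets 1, 3, 5 (y = -98, 0, 98 mm) are square, 48 x 48 mm; pockets 2, 4 (y = -49, 49 mm) oblong, 64 mm (x) by 38 mm (y). At each end (y = 128 to 144 mm) a support for the bar.
- pocket1 (a point): Centre of the floor of pocket 1 (square); axes as the tray's.
- pocket2 (a point): Centre of the floor of pocket 2 (oblong); axes as the tray's.
- pocket3 (a point): Centre of the floor of pocket 3 (square); axes as the tray's.
- pocket4 (a point): Centre of the floor of pocket 4 (oblong); axes as the tray's.
- pocket5 (a point): Centre of the floor of pocket 5 (square); axes as the tray's.
- bar_rest (a point): Point midway between the two end supports at the height of their seats (46 mm above the counter); axes as the tray's. The bar's origin comes here when laid across. Cheeks and an end wall close in each seat and rise 10 mm above it: a slot 34 mm wide (x), 289 mm from end wall to end wall (y).
- bar: Aluminium retaining bar, 30 mm (x) by 284 mm (y) by 8 mm, 0.16 to 0.30 kg, with a black upright grip rib on its middle, 12 mm thick (x), 50 mm long (y), rising 22 mm above it. Origin: centre of its underside; z up. It starts across the tray's two supports and clears the fins of seated inserts by 4 mm. It fits either way round.
- mat: Dark rubber drying mat fixed flat on the counter to one side of the tray (either side), 110 mm (x) by 300 mm (y) by 4 mm. Origin: centre of its underside.
- bin: Blue plastic divided bin, fixed, on the other side of the tray, 244 mm (x) by 164 mm (y) by 18 mm high, walls and floor 4 mm: 3 (along x) by 2 (along y) compartments of about 76 mm. Origin: centre of its underside. The inserts lie flat in its compartments, fins standing well above the walls, roughly turned as the bin is.
- square1: White plastic square dicer insert, plate 44 x 44 mm. Origin: centre of its underside; z up, y along its fin. A 14 mm thick plate (its lowest 4 mm stepped in by 2 mm all round), on its middle an upright grip fin 12 mm thick (x), 26 mm long (y), rising 22 mm above the plate (36 mm overall). About 60 g. May be absent. 
- square2: White plastic square dicer insert, plate 44 x 44 mm. Origin: centre of its underside; z up, y along its fin. A 14 mm thick plate (its lowest 4 mm stepped in by 2 mm all round), on its middle an upright grip fin 12 mm thick (x), 26 mm long (y), rising 22 mm above the plate (36 mm overall). About 60 g. May be absent. 
- square3: White plastic square dicer insert, plate 44 x 44 mm. Origin: centre of its underside; z up, y along its fin. A 14 mm thick plate (its lowest 4 mm stepped in by 2 mm all round), on its middle an upright grip fin 12 mm thick (x), 26 mm long (y), rising 22 mm above the plate (36 mm overall). About 60 g. May be absent. 
- oblong1: White plastic oblong dicer insert, plate 60 mm (x) by 34 mm (y), so the fin runs across its length. Origin: centre of its underside; z up, y along its fin. A 14 mm thick plate (its lowest 4 mm stepped in by 2 mm all round), on its middle an upright grip fin 12 mm thick (x), 26 mm long (y), rising 22 mm above the plate (36 mm overall). About 60 g. May be absent. 
- oblong2: White plastic oblong dicer insert, plate 60 mm (x) by 34 mm (y), so the fin runs across its length. Origin: centre of its underside; z up, y along its fin. A 14 mm thick plate (its lowest 4 mm stepped in by 2 mm all round), on its middle an upright grip fin 12 mm thick (x), 26 mm long (y), rising 22 mm above the plate (36 mm overall). About 60 g. May be absent. 
- jar: Amber glass jar, 60 mm across, 85 mm high, beyond the tray. Bystander. Origin: underside.
- pen_tub: Black tub, 76 mm across, 90 mm high, beyond the tray. Bystander. Origin: underside.
- bowl: White bowl, 90 mm across, 40 mm high, beyond the tray. Bystander. Origin: underside.
- spatula: Spatula about 200 mm long, lying between robot and tray. Bystander; leave it.
- jar_lid: White plastic jar lid, a plain disc 52 mm across and 14 mm thick, lying in one bin compartment. Bystander; it stays there. Origin: underside.

How it is judged:
By the outcome, as a careful person would: the job done as asked, in the order asked, and still so for the second after the job is handed in, with the robot touching nothing.
Of square1, square2, square3, oblong1, oblong2 only 3 to 5 are there at a start; the rules pass over those that are not, and their reading is None.
At some moment in a run one of square1, square2, square3, oblong1, oblong2, bar may be knocked a few centimetres aside while the robot is not near it.
Once in a run the grip may slacken for a moment while it holds something.
It also fails if it takes over 210 s, if anything falls off the work surface, if the arm or the gripper's body presses on something with over 40 N, if the wrist force passes 120 N, or if a joint passes its speed limit or range.

ROBOT

A 7-joint arm with a two-finger parallel gripper is mounted at the origin on the work surface. World frame = base frame: x ahead of the robot, y to its left, z up, the work surface at z = 0. Lengths are in m, angles in rad, forces in N, time in s.
With the tool pointing down it reaches from about 0.4 to 0.9 m from the base axis. Payload 5.6 kg.
Tool frame: the origin (TCP) lies midway between the tips of the shut fingers; the grasp point (between the pads) lies 19 mm behind it (grip_point_offset is the distance from the TCP to the grasp point, in m); z points along the fingers, y is the line along which they close (so a half turn about z gives the same grasp; the last joint's range is limited). The gripper opens to 92 mm and grips with 3 to 60 N. Pads are 20 mm wide; open, the fingers measure 128 mm over their backs; the gripper's body (75 mm by 189 mm) begins 69 mm behind the grasp point.
Start: joints at [-1.234, 0.468, -0.012, 1.603, 0.006, 1.071, -0.056], TCP at [0.241, 0.604, 0.215] pointing down, gripper open.
Joint ranges: [-2.53, 2.53], [-0.31, 2.02], [-1.57, 1.55], [0.28, 2.44], [-1.29, 4.43], [0.15, 1.84], [-2.92, 2.92]. Speed limits (rad/s): [2.57, 2.57, 3.14, 3.14, 3.14, 3.14, 3.14].

INTERFACE

Orientations are given as a unit quaternion [w, x, y, z].
In Python, from plant import state, read_camera, calibration, close_job, grip_point_offset gives the robot as it stands.
- The arm moves only by the tool jog_arm, never from a script. Its argument "series" is a list of rows, each a list of 7 numbers: the shift along the tool's x, y, z in cm, then the turn, a rotation vector about the tool's x, y, z in rad, then the closure, from 0 (fully open) to 1 (shut). A call has 1 to 12 rows; each row shifts and turns the commanded pose from where the row before left it, along the tool's axes as they then stand; what a row does not reach is not made up. A row lasts 1/10 s, in which the tool goes at most 50 mm and 8.59 degrees, less where a joint would pass 70% of its speed; a pose out of reach is approached as far as the arm can. A call with a gripper value outside its range is refused whole. The fingers move at their own pace and stop on an object; "grip_force" is the grip in N (left out, the last holds). Time passes only in rows, so rows that do not move let the fingers close. It gives the time, the measured TCP pose, the force, the opening and the grip force at its end, in the units of the state.
- state(): the state, without advancing time (a new reading comes with each control period).
- read_camera(name): name is "scene" or "top" or "wrist"; returns the picture (480x640x3 uint8, red, green, blue); there is no depth.
- calibration(name): a dict with "fx", "fy", "cx", "cy" (pixels), "world_from_camera" (4x4, takes a point from camera to world coordinates); the wrist camera has in their place "tool_from_camera" (4x4, takes a point from camera to tool coordinates, whose origin is the TCP and whose axes are the flange's). Camera axes: x right, y down, z forward; pixel columns grow to the right and rows downward; lengths in m; the calibration is good to about 2 mm. A picture is of the moment at which its call begins: read the wrist's pose just before it. calibration takes no time and is no camera call.
- close_job(): hands the job in; it is judged then, once.
The state is a dict: "clock": time; "joint_pos": joint angles; "qvel": joint speeds; "tau": joint torques, N m; "tcp_pos": TCP position; "tool_rot": TCP orientation; "contact_force": force on the tool from outside, world axes, zero at the start; "moment": the same for the moment, N m; "grip_width": opening from 0.0 (shut) to 1.0 (fully open); "gripper_force": force on a finger pad.
Only numpy, scipy, OpenCV 4.12 (cv2) and the standard library are available. Lean on these libraries where they do the work, as an engineer would, in place of code of your own. Each camera call takes 0.05 s, during which the arm holds its last target. There are 200 camera calls.

## Working session

There is one attempt and no reset: what is moved stays moved. The work goes in short steps, Python scripts to look and compute and a tool call to move; the robot and the scene stay as the last step left them, time stands still between calls to the robot, and variables do not carry over. Pictures are saved under pics/ and viewed, at most 14 in all, crops included, and the job is handed in when it is done.

Besides the shell and the picture viewer there is one more tool, called after ">>>" as name([rows], argument=value, ...), one row to a line, values as JSON. jog_arm: Moves the arm, as the interface text tells. Its arguments: {"type":"object","properties":{"series":{"type":"array"},"grip_force":{"type":"number"}},"required":["series"]}

```bash
mkdir -p pics
cat > h.py <<'E'
import numpy as np, cv2
from plant import state, read_camera, calibration, close_job, grip_point_offset
from scipy.spatial.transform import Rotation as R
def cam(n):
    s=state(); im=read_camera(n); c=calibration(n)
    if n=='wrist':
        q=s['tool_rot']; T=np.eye(4); T[:3,:3]=R.from_quat([q[1],q[2],q[3],q[0]]).as_matrix(); T[:3,3]=s['tcp_pos']
        W=T@np.array(c['tool_from_camera'])
    else: W=np.array(c['world_from_camera'])
    return im,c,W
def ray(c,W,px,z):
    px=np.atleast_2d(px).astype(float)
    d=np.c_[(px[:,0]-c['cx'])/c['fx'],(px[:,1]-c['cy'])/c['fy'],np.ones(len(px))]@W[:3,:3].T
    o=W[:3,3]; return (o+d*((z-o[2])/d[:,2])[:,None])[:,:2]
def proj(c,W,P):
    P=np.atleast_2d(P); q=(P-W[:3,3])@W[:3,:3]
    return np.c_[q[:,0]/q[:,2]*c['fx']+c['cx'],q[:,1]/q[:,2]*c['fy']+c['cy']]
def save(n,im): cv2.imwrite('pics/'+n,im[:,:,::-1])
E
python3 - <<'E'
from h import *
np.set_printoptions(precision=4,suppress=True)
print(state(), grip_point_offset)
for n in('top','scene'):
    im,c,W=cam(n); save(n+'0.png',im); print(n,c['fx'],c['cx'],c['cy'],W)
print(calibration('wrist'))
E
```

```text
{'clock': 0.0, 'joint_pos': array([-1.234 ,  0.4683, -0.0116,  1.6036,  0.006 ,  1.0714, -0.0563]), 'qvel': array([-0.0009, -0.0001, -0.0011, -0.0013,  0.0012,  0.0006, -0.0016]), 'tau': array([ -0.0002, -52.0587,  -0.0125, -24.3746,  -0.0567,   0.0172,
         0.0002]), 'tcp_pos': array([0.2408, 0.6031, 0.2137]), 'tool_rot': array([-0.0001,  0.1888,  0.982 , -0.0008]), 'contact_force': array([-0.5754, -0.0617, -0.3755]), 'moment': array([ 0.0125, -0.0284,  0.0113]), 'gripper_force': 0.0, 'grip_width': 1.0013060302427912} 0.0187
top 494.32714763474837 318.7368957322113 241.07289569859935 [[-0.0131 -0.9851  0.1714  0.4086]
 [-0.9997  0.009  -0.0248  0.0127]
 [ 0.0229 -0.1716 -0.9849  1.0839]
 [ 0.      0.      0.      1.    ]]
scene 449.5142329369678 314.7281185533399 235.7852243041852 [[-0.4628  0.7293 -0.5039  1.1247]
 [ 0.8863  0.3703 -0.2781  0.3049]
 [-0.0162 -0.5753 -0.8178  0.9653]
 [ 0.      0.      0.      1.    ]]
{'fx': 427.066609144112, 'fy': 427.066609144112, 'cx': 321.7122667804662, 'cy': 239.2591741349402, 'tool_from_camera': array([[ 0.0003, -0.9677, -0.252 ,  0.0702],
       [ 1.    ,  0.0002,  0.0005, -0.0018],
       [-0.0004, -0.252 ,  0.9677, -0.1709],
       [ 0.    ,  0.    ,  0.    ,  1.    ]])}
```

View pics/top0.png

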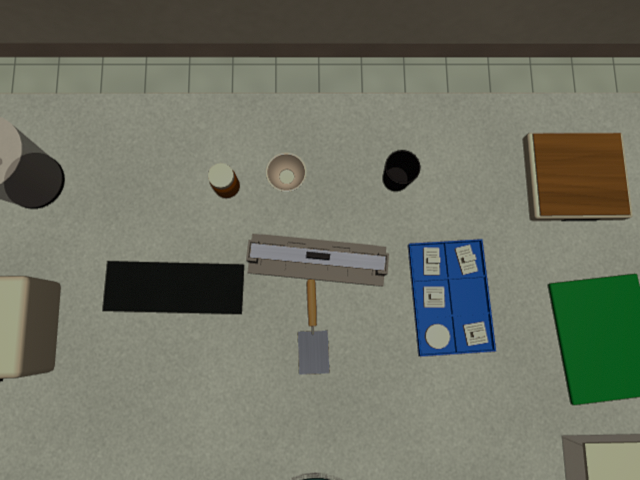

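The top view shows the bar across the tray at about (318,259), the mat at (173,287) and the bin at (450,297). The bin holds four inserts near (431,262), (467,259), (433,297) and (476,335), and the lid at (438,337).

```bash
cat >> h.py <<'E'
def blob(m,amin=30):
    n,l,s,ce=cv2.connectedComponentsWithStats(m.astype(np.uint8)); 
    return [(l==i) for i in range(1,n) if s[i,4]>amin]
def rect(c,W,m,z):
    co=max(cv2.findContours(m.astype(np.uint8),0,1)[0],key=cv2.contourArea).reshape(-1,2)
    p=ray(c,W,co,z)*1000; (cx,cy),(w,h),a=cv2.minAreaRect(p.astype(np.float32)); return cx,cy,w,h,a
E
python3 - <<'E'
from h import *
im,c,W=cam('top')
z1=cv2.resize(im[225:365,400:500],None,fx=4,fy=4,interpolation=2); z2=cv2.resize(im[225:295,240:395],None,fx=4,fy=4,interpolation=2)
o=np.zeros((560,400+0,3),np.uint8); 
big=np.zeros((560,800,3),np.uint8); big[:,:400]=z1; z2=cv2.resize(z2,(400,181)); big[:181,400:]=z2
ims,cs,Ws=cam('scene'); big[200:500,400:]=cv2.resize(ims,(400,300)); save('z.png',big)
hsv=cv2.cvtColor(im,cv2.COLOR_RGB2HSV); I=im.astype(int)
blue=(hsv[...,0]>100)&(hsv[...,0]<130)&(hsv[...,1]>150)
m=max(blob(blue),key=np.sum); m=cv2.morphologyEx(m.astype(np.uint8),3,np.ones((15,15))); print('bin z18',rect(c,W,m,.018))
dark=I.max(2)<25
for b in blob(dark): 
    ys,xs=np.nonzero(b)
    print('dark',xs.mean(),ys.mean(),b.sum(),rect(c,W,b,.004 if b.sum()>3000 else .076))
sub=I[225:295,240:395]; print(I[257,255:385:8])
bl=(I[...,2]>I[...,0]+6)&(I[...,2]>100); bl[:225]=0;bl[295:]=0;bl[:,:240]=0;bl[:,395:]=0
for b in blob(bl,100): print('bar',b.sum(),rect(c,W,b,.054))
E
```

```text
bin z18 (470.99993896484375, -298.404052734375, 240.96974182128906, 164.3090057373047, 2.9162545204162598)
dark 400.64994547437294 169.25627044711015 917 (736.5570068359375, -185.8568878173828, 69.79737854003906, 91.59147644042969, 44.416770935058594)
dark 54.29752066115702 190.86776859504133 121 (698.4466552734375, 542.1897583007812, 36.675628662109375, 105.16761016845703, 61.55504608154297)
dark 580.5277777777778 219.02777777777777 36 (626.2821044921875, -567.382568359375, 2.1519935131073, 72.98253631591797, 1.2327913045883179)
dark 173.54392044598464 287.2483049570589 6637 (498.2186279296875, 301.07147216796875, 295.10137939453125, 105.38011169433594, 87.96268463134766)
[[116 117 119]
 [135 137 142]
 [134 134 139]
 [135 135 140]
 [133 134 138]
 [132 133 138]
 [132 133 137]
 [ 27  24  24]
 [ 24  22  18]
 [ 32  28  25]
 [135 136 140]
 [135 136 141]
 [136 136 140]
 [136 137 142]
 [137 138 142]
 [138 139 143]
 [139 140 145]]
```

View pics/z.png

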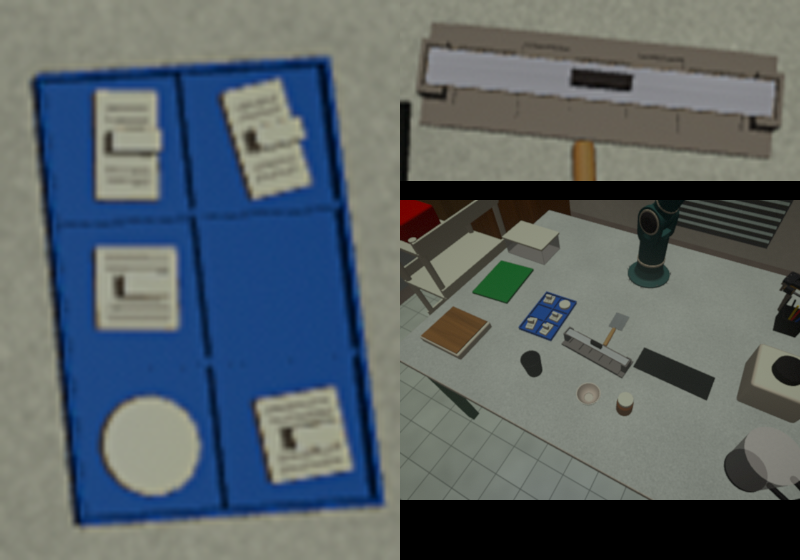

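The crop shows two oblongs at the top left and top right, the second one rotated. Two squares sit mid-left and bottom-right, and the lid is bottom-left. The fins run roughly along world y.

```bash
cat >> h.py <<'E'
def axes(yaw): # tool down, tool y at azimuth yaw
    y=np.array([np.cos(yaw),np.sin(yaw),0]); z=np.array([0,0,-1.]); return np.c_[np.cross(y,z),y,z]
def go(x,y,z,yaw):
    "x,y,z mm TCP; yaw deg of tool y. first turn, then shift"
    s=state(); q=s['tool_rot']; M=R.from_quat([q[1],q[2],q[3],q[0]]).as_matrix(); T=axes(np.radians(yaw))
    rv=R.from_matrix(M.T@T).as_rotvec(); d=T.T@(np.array([x,y,z])/1000-s['tcp_pos'])*100
    print('clock %.1f turn'%s['clock'],rv.round(4),'shift cm',d.round(2))
E
python3 - <<'E'
from h import *
im,c,W=cam('top'); I=im.astype(int)
roi=np.zeros(im.shape[:2],bool); roi[225:295,240:395]=1
bl=(I[...,2]>I[...,0]+2)&(I[...,2]>125)&roi
m=max(blob(bl),key=np.sum); m=cv2.morphologyEx(m.astype(np.uint8),3,np.ones((9,9)));print('bar',m.sum(),rect(c,W,m,.054))
k=(I.max(2)<50)&roi
for b in blob(k,20): print('dark',b.sum(),np.argwhere(b).mean(0),rect(c,W,b,.076))
tray=(I[...,0]>I[...,2]+3)&(I[...,0]<125)&(I[...,0]>50)&roi
m=max(blob(tray),key=np.sum)|(m>0); m=cv2.morphologyEx(m.astype(np.uint8),3,np.ones((15,15)));print('tray',m.sum(),rect(c,W,m,.014))
go(575,-10,260,-3)
E
```

```text
bar 1662 (555.3966064453125, -9.72967529296875, 282.0716552734375, 26.32635498046875, 83.78667449951172)
dark 136 [255.5        317.83823529] (553.79296875, -10.526676177978516, 46.1238899230957, 12.214421272277832, 83.66852569580078)
dark 106 [278.44339623 241.30188679] (506.23822021484375, 145.63009643554688, 59.22672653198242, 6.1145734786987305, 0.7507858276367188)
tray 5978 (538.6876220703125, -8.401992797851562, 311.31396484375, 123.2033462524414, 83.84197998046875)
clock 0.2 turn [-6.0000e-04  6.0000e-04  1.2433e+00] shift cm [-59.51  36.57  -4.58]
```

>>> jog_arm([
  [0,0,-0.8,0,0,0.1446,0],
  [0,0,-0.8,0,0,0.1446,0],
  [0,0,-0.8,0,0,0.1446,0],
  [0,0,-0.8,0,0,0.1446,0],
  [0,0,-0.8,0,0,0.1446,0],
  [0,0,-0.8,0,0,0.1446,0],
  [0,0,-0.8,0,0,0.1446,0],
  [0,0,-0.8,0,0,0.1446,0],
  [0,0,0,0,0,0.1446,0],
])

```text
clock: 1.15
tcp_pos: [0.2412, 0.6042, 0.2798]
tool_rot: [-0.001, 0.747, 0.665, 0.001]
contact_force: [-0.1, 0.0, 0.3]
grip_width: 1.003
gripper_force: 0.0
```

```bash
python3 -c "
from h import *
go(555,-10,270,-6.3)"
```

```text
clock 1.1 turn [ 0.0003 -0.0019 -0.0064] shift cm [-57.61  37.93   0.98]
```

>>> jog_arm([
  [-4,2.6,0.1,0,0,0,0],
  [-4,2.6,0.1,0,0,0,0],
  [-4,2.6,0.1,0,0,0,0],
  [-4,2.6,0.1,0,0,0,0],
  [-4,2.6,0.1,0,0,0,0],
  [-4,2.6,0.1,0,0,0,0],
  [-4,2.6,0.1,0,0,0,0],
  [-4,2.6,0.1,0,0,0,0],
  [-4,2.6,0.1,0,0,0,0],
  [-4,2.6,0,0,0,0,0],
  [-4,2.6,0,0,0,0,0],
  [-4,2.6,0,0,0,0,0],
])

```text
clock: 2.35
tcp_pos: [0.4987, 0.0905, 0.2699]
tool_rot: [-0.0, 0.745, 0.667, 0.0]
contact_force: [0.7, -0.9, -0.3]
grip_width: 1.005
gripper_force: 0.0
```

>>> jog_arm([
  [-3,2,0,0,0,0,0],
  [-3,2,0,0,0,0,0],
  [-2,1.5,0,0,0,0,0],
  [-1,0.8,0,0,0,0,0],
  [0,0,0,0,0,0,0],
  [0,0,0,0,0,0,0],
])

```text
clock: 2.95
tcp_pos: [0.5504, -0.003, 0.2693]
tool_rot: [-0.001, 0.745, 0.667, -0.0]
contact_force: [0.3, 1.4, 0.5]
grip_width: 0.999
gripper_force: 0.0
```

```bash
python3 -c "
from h import *
im,c,W=cam('wrist'); save('w1.png',im); np.savez('w1.npz',im=im,W=W)
go(555,-10,270,-6.3); print(state()['joint_pos'].round(2))"
```

```text
clock 3.0 turn [-0.0009 -0.0007  0.0015] shift cm [-0.69  0.54 -0.06]
[-0.59  0.27  0.65  1.82 -0.18  1.11  0.01]
```

View pics/w1.png

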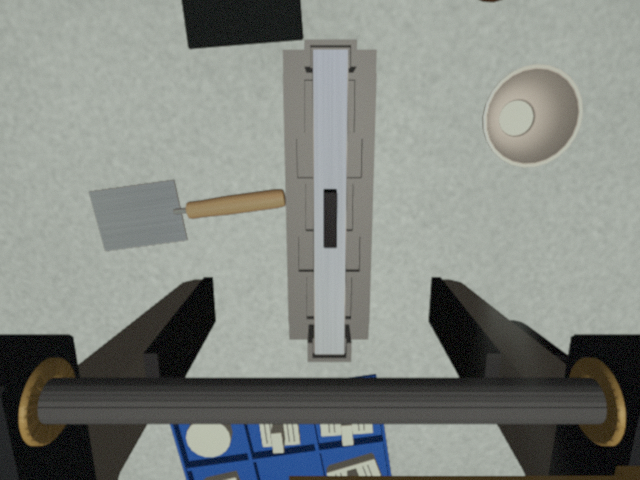

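The wrist view shows the bar from (331,47) to (329,356) with the rib at (330,218). The tray outline spans columns 283-377 and rows 50-340.

```bash
cat > m1.py <<'E'
from h import *
d=np.load('w1.npz'); im=d['im']; W=d['W']; c=calibration('wrist'); I=im.astype(int)
roi=np.zeros(im.shape[:2],bool); roi[35:365,278:382]=1
k=(I.max(2)<45)&roi
for b in blob(k,100): print('dark',b.sum(),rect(c,W,b,.076))
bl=(I[...,2]>I[...,0]+4)&(I[...,2]>115)&roi
m=max(blob(bl),key=np.sum); m=cv2.morphologyEx(m.astype(np.uint8),3,np.ones((15,15)));print('bar',m.sum(),rect(c,W,m,.054))
tr=(I[...,0]>I[...,2]+3)&(I[...,0]<150)&roi
t=max(blob(tr),key=np.sum)
t2=t.copy(); t=cv2.morphologyEx((t|(m>0)).astype(np.uint8),3,np.ones((9,9)))
print('px cols at rows',[(r,np.nonzero(t[r])[0][[0,-1]]) for r in (60,100,150,200,250,300,330)],np.nonzero(t[:,330])[0][[0,-1]],np.nonzero(t[:,360])[0][[0,-1]])
# side edges -> z=.014 world
L=[];Rr=[]
for r in range(60,325,5):
    n=np.nonzero(t[r])[0]; p=ray(c,W,[[n[0]-.5,r],[n[-1]+.5,r]],.014)*1000; L.append(p[0]);Rr.append(p[1])
for e in(L,Rr):
    e=np.array(e); f=np.polyfit(e[:,1],e[:,0],1); print('edge x at y=-10: %.1f yaw %.2f'%(np.polyval(f,-10),-np.degrees(np.arctan(f[0]))))
for col in (295,360): 
    n=np.nonzero(t[:,col])[0]; print('ends z14',ray(c,W,[[col,n[0]-.5],[col,n[-1]+.5]],.014)*1000)
n=np.nonzero(t[:,330])[0]; print('support ends z56',ray(c,W,[[330,n[0]-.5],[330,n[-1]+.5]],.056)*1000)
dk=max(blob((I.max(2)<35)&(np.arange(480)[:,None]<60)),key=np.sum);
E
python3 m1.py
```

```text
dark 112 (540.15380859375, 136.76443481445312, 3.6118030548095703, 18.12226676940918, 83.73370361328125)
dark 162 (555.3505859375, -23.852691650390625, 21.696565628051758, 8.841713905334473, 83.85681915283203)
bar 8949 (556.8563232421875, -6.1864471435546875, 269.6178283691406, 28.690595626831055, 83.74248504638672)
px cols at rows [(60, array([283, 376])), (100, array([283, 375])), (150, array([285, 373])), (200, array([282, 372])), (250, array([287, 370])), (300, array([288, 369])), (330, array([289, 368]))] [ 39 361] [ 50 339]
edge x at y=-10: 512.0 yaw -6.23
edge x at y=-10: 600.8 yaw -6.13
ends z14 [[ 540.95481831  139.09155422]
 [ 504.10466364 -154.47757858]]
ends z14 [[ 600.57787357  131.68501595]
 [ 575.05394838 -162.20954273]]
support ends z56 [[ 572.43100472  136.26943523]
 [ 541.34675669 -160.74284636]]
```

Run:
```python
from h import *
d=np.load('w1.npz'); im=d['im']; W=d['W']; c=calibration('wrist'); I=im.astype(int)
g=I.sum(2); print(g[220,318:345]); print(g[180:260:2,330])
print(ray(c,W,[[330.5,219],[330.7,219]],.076)*1000, ray(c,W,[[330,47],[330,356]],.054)*1000)
dk=max(blob((I.max(2)<35)&(np.arange(480)[:,None]<60)),key=np.sum); n=np.argwhere(dk); print('mat near edge',ray(c,W,[[190,47],[302,38]],.004)*1000)
go(556.3,-11.5,57,-6.25)
```

```text
[524 519 523 525 503 378 195 130 147 145 133 142 126 128 131 134 119 126
 256 449 506 519 509 514 514 521 523]
[508 513 510 512 444  71  79 142 134 142 142 154 128 148 133 134 128 146
 135 137 126 111 136 127 133 125 118 139 140 139 122 127 128 150 434 521
 526 520 526 522]
[[557.0651956  -11.34394151]
 [557.23823639 -11.36286283]] [[ 571.82361046  130.12684665]
 [ 541.90165802 -155.7796149 ]]
mat near edge [[442.05649804 152.95550704]
 [548.23220805 149.17419586]]
clock 3.0 turn [-0.0009 -0.0007  0.0007] shift cm [-0.83  0.69 21.24]
```

>>> jog_arm([
  [-0.4,0.4,3,0,0,0,0],
  [-0.4,0.3,3,0,0,0,0],
  [0,0,3,0,0,0,0],
  [0,0,3,0,0,0,0],
  [0,0,3,0,0,0,0],
  [0,0,2,0,0,0,0],
  [0,0,2,0,0,0,0],
  [0,0,1.5,0,0,0,0],
  [0,0,0.5,0,0,0,0],
  [0,0,0,0,0,0,0],
  [0,0,0,0,0,0,0],
], grip_force=40)

```text
clock: 4.1
tcp_pos: [0.5575, -0.0127, 0.0604]
tool_rot: [0.0, 0.745, 0.667, 0.001]
contact_force: [-0.2, 0.1, -1.1]
grip_width: 1.001
gripper_force: 0.0
```

```bash
python3 -c "
from h import *
go(556.5,-11.5,56.5,-6.25);print(state()['contact_force'])"
```

```text
clock 4.1 turn [ 0.0013 -0.0004 -0.0011] shift cm [ 0.11 -0.12  0.39]
[-0.23384316  0.05104343 -1.09052989]
```

>>> jog_arm([
  [0,0,0.3,0,0,0,0],
  [0,0,0,0,0,0,0.5],
  [0,0,0,0,0,0,1],
  [0,0,0,0,0,0,1],
  [0,0,0,0,0,0,1],
  [0,0,0,0,0,0,1],
  [0,0,0,0,0,0,1],
  [0,0,0,0,0,0,1],
  [0,0,0,0,0,0,1],
  [0,0,0,0,0,0,1],
])

```text
clock: 5.1
tcp_pos: [0.5569, -0.013, 0.0566]
tool_rot: [-0.0, 0.745, 0.667, -0.0]
contact_force: [-0.3, -0.5, -0.8]
grip_width: 0.238
gripper_force: 0.0
```

>>> jog_arm([
  [0,0,0,0,0,0,1],
  [0,0,0,0,0,0,1],
  [0,0,0,0,0,0,1],
  [0,0,0,0,0,0,1],
  [0,0,0,0,0,0,1],
])

```text
clock: 5.6
tcp_pos: [0.5569, -0.0129, 0.0566]
tool_rot: [-0.0, 0.745, 0.667, -0.0]
contact_force: [-0.3, -0.4, 0.9]
grip_width: 0.13
gripper_force: 40.0
```

>>> jog_arm([
  [0,0,-0.5,0,0,0,1],
  [0,0,-1.5,0,0,0,1],
  [0,0,-2,0,0,0,1],
  [0,0,-2,0,0,0,1],
  [0,0,-2,0,0,0,1],
  [0,0,-1,0,0,0,1],
  [0,0,0,0,0,0,1],
])

```text
clock: 6.3
tcp_pos: [0.558, -0.0129, 0.1484]
tool_rot: [0.001, 0.745, 0.667, 0.002]
contact_force: [-0.3, 0.4, -2.6]
grip_width: 0.127
gripper_force: 40.0
```

```bash
python3 -c "
from h import *
go(497,301.5,100,-2)"
```

```text
clock 6.3 turn [ 0.0034 -0.001  -0.0756] shift cm [31.21 -7.2   4.84]
```

>>> jog_arm([
  [0,0,0,0.003,0,-0.0756,1],
  [3,-0.6,0,0,0,0,1],
  [4,-0.9,0,0,0,0,1],
  [4,-0.9,0,0,0,0,1],
  [4,-0.9,0,0,0,0,1],
  [4,-0.9,0,0,0,0,1],
  [4,-1,0,0,0,0,1],
  [4,-1,0,0,0,0,1],
  [3,-0.8,0,0,0,0,1],
  [1.2,-0.2,0,0,0,0,1],
  [0,0,0,0,0,0,1],
  [0,0,0,0,0,0,1],
])

```text
clock: 7.5
tcp_pos: [0.4963, 0.2993, 0.1464]
tool_rot: [-0.001, 0.72, 0.694, -0.002]
contact_force: [0.8, -0.2, -3.5]
grip_width: 0.126
gripper_force: 40.0
```

```bash
python3 -c "
from h import *
im,c,W=cam('wrist'); save('w2.png',im)
go(497,301.5,16,-2)"
```

```text
clock 7.5 turn [-0.003   0.0014 -0.0029] shift cm [ 0.26  0.04 13.06]
```

View pics/w2.png

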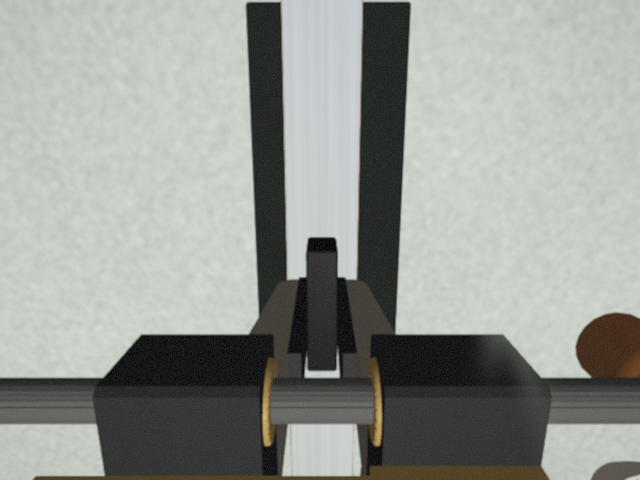

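The bar is held level and centred over the mat, whose far edge is at row 3. Lowering it now.

>>> jog_arm([
  [0.1,0,2.5,0,0,0,1],
  [0.1,0,2.5,0,0,0,1],
  [0,0,2.5,0,0,0,1],
  [0,0,2.5,0,0,0,1],
  [0,0,1.5,0,0,0,1],
  [0,0,1,0,0,0,1],
  [0,0,0.3,0,0,0,1],
  [0,0,0,0,0,0,1],
])

```text
clock: 8.35
tcp_pos: [0.4961, 0.3032, 0.0192]
tool_rot: [-0.001, 0.72, 0.694, -0.001]
contact_force: [-0.2, 0.3, -1.6]
grip_width: 0.126
gripper_force: 40.0
```

>>> jog_arm([
  [0,0,0.15,0,0,0,1],
  [0,0,0.15,0,0,0,1],
  [0,0,0.1,0,0,0,1],
  [0,0,0,0,0,0,1],
])

```text
clock: 8.75
tcp_pos: [0.4956, 0.3036, 0.0151]
tool_rot: [-0.001, 0.719, 0.695, -0.001]
contact_force: [-0.9, 0.4, -3.5]
grip_width: 0.13
gripper_force: 40.0
```

>>> jog_arm([
  [0,0,0.1,0,0,0,1],
  [0,0,0,0,0,0,1],
  [0,0,0,0,0,0,0.5],
  [0,0,0,0,0,0,0.5],
  [0,0,0,0,0,0,0.5],
  [0,0,0,0,0,0,0.5],
  [0,0,0,0,0,0,0.5],
  [0,0,-0.5,0,0,0,0.5],
  [0,0,-2,0,0,0,0.5],
  [0,0,-3,0,0,0,0.5],
  [0,0,-4,0,0,0,0.5],
  [0,0,-5,0,0,0,0.5],
])

```text
clock: 9.95
tcp_pos: [0.4949, 0.3027, 0.1593]
tool_rot: [-0.001, 0.719, 0.695, -0.003]
contact_force: [0.9, 0.6, -0.3]
grip_width: 0.501
gripper_force: 0.0
```

```bash
python3 -c "
from h import *
go(471,-225,270,3)"
```

```text
clock 9.9 turn [-0.0053  0.0019 -0.0874] shift cm [-52.57  -5.15 -11.07]
```

>>> jog_arm([
  [-3,0,-2,0,0,-0.0874,0.5],
  [-4,0.7,-2,0,0,0,0.5],
  [-4.5,0.7,-2,0,0,0,0.5],
  [-4.5,0.7,-2,0,0,0,0.5],
  [-4.5,0.7,-1,0,0,0,0.5],
  [-4.5,0.7,-1,0,0,0,0.5],
  [-4.5,0.7,-1,0,0,0,0.5],
  [-4.5,0.7,0,0,0,0,0.5],
  [-2,0.2,0,0,0,0,0.5],
  [0,0,0,0,0,0,0.5],
  [0,0,0,0,0,0,0.5],
])

```text
clock: 11.05
tcp_pos: [0.5633, -0.053, 0.2686]
tool_rot: [-0.001, 0.688, 0.725, -0.001]
contact_force: [0.3, 0.8, -0.3]
grip_width: 0.502
gripper_force: 0.0
```

```bash
python3 -c "
from h import *
im,c,W=cam('wrist'); save('w3.png',im);np.savez('w3.npz',im=im,W=W)
go(471,-350,270,3)"
```

```text
clock 11.1 turn [-0.0033 -0.0014  0.0017] shift cm [-29.28 -10.78  -0.15]
```

View pics/w3.png

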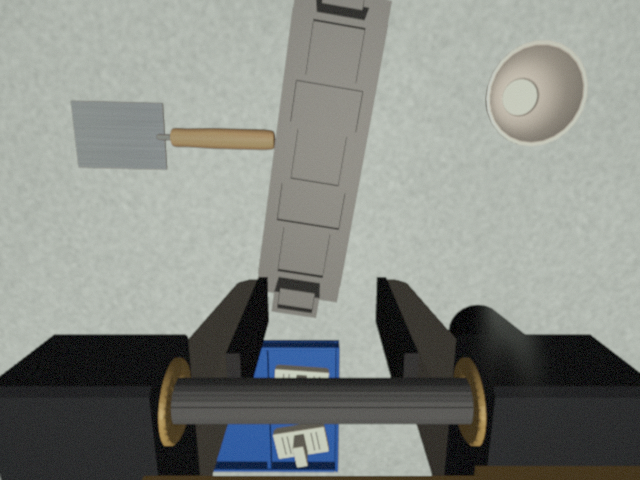

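The pockets are now exposed, with pocket 5 at (336,51), 4 at (327,106), 3 at (319,155), 2 at (311,206) and 1 at (304,252).

>>> jog_arm([
  [-4,-1.6,0,0,0,0,0.5],
  [-4,-1.6,0,0,0,0,0.5],
  [-4,-1.6,0,0,0,0,0.5],
  [-4,-1.5,0,0,0,0,0.5],
  [-4,-1.5,0,0,0,0,0.5],
  [-4,-1.5,0,0,0,0,0.5],
  [-3,-1,0,0,0,0,0.5],
  [-2.3,-0.5,0,0,0,0,0.5],
  [0,0,0,0,0,0,0.5],
  [0,0,0,0,0,0,0.5],
])

```text
clock: 12.1
tcp_pos: [0.4719, -0.35, 0.2684]
tool_rot: [-0.002, 0.688, 0.726, -0.001]
contact_force: [0.5, 0.2, 0.3]
grip_width: 0.499
gripper_force: 0.0
```

```bash
cat > m2.py <<'E'
from h import *
im,c,W=cam('wrist'); np.savez('w4.npz',im=im,W=W)
o=np.zeros((600,800,3),np.uint8)
d=np.load('w3.npz'); a=d['im'].copy(); 
S=2
a=cv2.resize(a[0:300,240:420],None,fx=S,fy=S)
t=np.radians(-6.25); Rt=np.array([[np.cos(t),-np.sin(t)],[np.sin(t),np.cos(t)]])
for i,y in enumerate([-98,-49,0,49,98]):
    hx,hy=(24,24) if i%2==0 else (32,19)
    for z,col in((.006,(255,0,0)),(.014,(0,255,0))):
        P=np.array([[-hx,y-hy],[hx,y-hy],[hx,y+hy],[-hx,y+hy]])@Rt.T+[556.3,-12]
        q=proj(c,d['W'],np.c_[P/1000,np.full(4,z)]); q=(q-[240,0])*S+.5
        cv2.polylines(a,[np.round(q).astype(int)],True,col,1)
o[:,:360]=a; o[:330,360:800]=cv2.resize(im[:,:],(440,330)); save('ov.png',o)
E
python3 m2.py
```

```text
(no output)
```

View pics/ov.png

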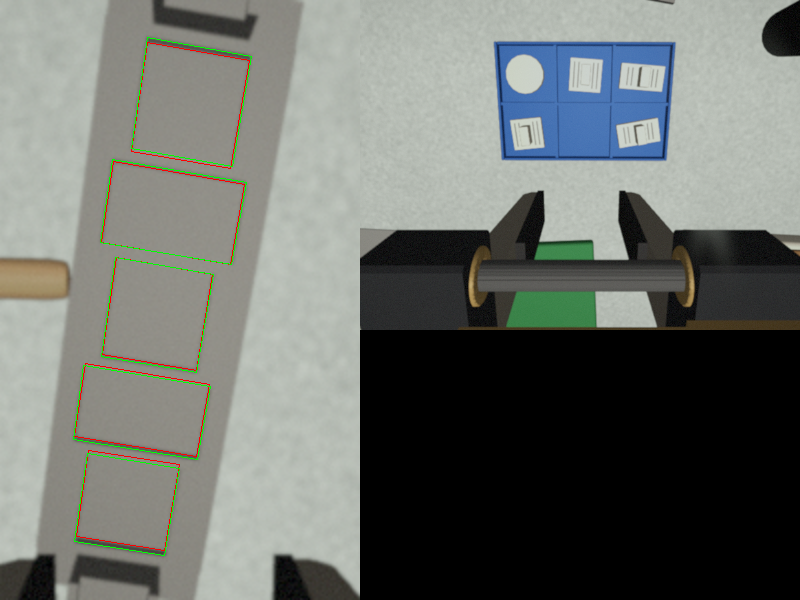

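The overlay matches the pocket walls. The wrist view of the bin shows squares at (585,75) and (527,133), oblongs at (642,77) and (639,132), and the lid at (524,73), all in composite pixels.

```bash
cat > m3.py <<'E'
from h import *
def inserts(im,c,W,cen=(471,-298)):
    I=im.astype(int)
    # white objects inside bin: pixels not blue, inside bin's filled outline
    w=(I[...,2]<I[...,0]*1.5+15)
    t=np.radians(2.9); Rt=np.array([[np.cos(t),-np.sin(t)],[np.sin(t),np.cos(t)]])
    P=np.array([[-117,-77],[117,-77],[117,77],[-117,77]])@Rt.T+cen
    q=proj(c,W,np.c_[P/1000,np.full(4,.01)]); roi=np.zeros(im.shape[:2],np.uint8); cv2.fillPoly(roi,[q.round().astype(int)],1)
    m=cv2.morphologyEx((w&(I.max(2)>90)&(roi>0)).astype(np.uint8),2,np.ones((3,3)))
    m=cv2.morphologyEx(m,3,np.ones((7,7)))
    for b in blob(m,300):
        ys,xs=np.nonzero(b); print('px %.0f %.0f n %d'%(xs.mean(),ys.mean(),b.sum()),np.round(rect(c,W,b,.018),1))
if __name__=='__main__':
    d=np.load('w4.npz'); inserts(d['im'],calibration('wrist'),d['W'])
    a=d['im'][50:240,190:460]; save('bin.png',cv2.resize(a,None,fx=2.9,fy=2.9,interpolation=2))
E
python3 m3.py
```

```text
px 239 108 n 2582 [ 388.5 -266.7   52.1   51.8    1.3]
px 328 109 n 2403 [ 471.7 -263.3   45.3   45.4   89. ]
px 410 112 n 2538 [ 549.3 -261.8   35.3   61.8   88.6]
px 243 194 n 2113 [ 392.9 -348.6   46.1   45.6    8.9]
px 404 193 n 2247 [ 552.4 -339.    61.6   36.7   13.3]
```

View pics/bin.png

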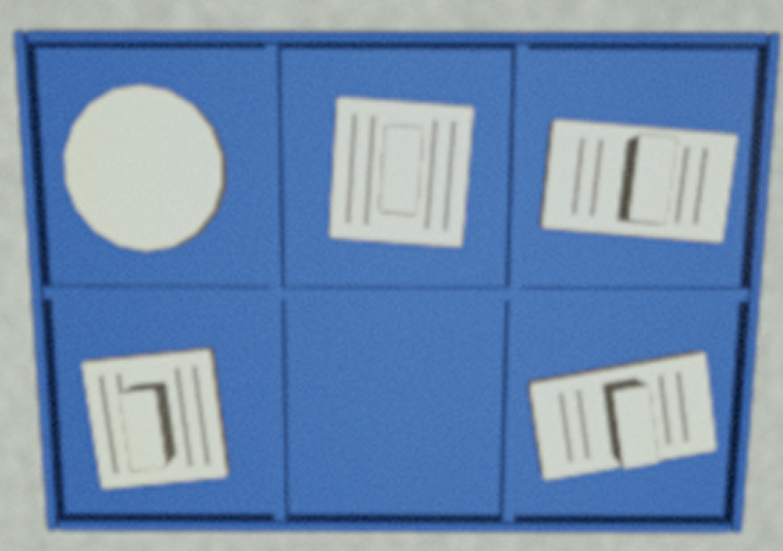

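The bin crop shows the square at (402,172), the oblong at (640,182), the square at (155,418), the oblong at (624,415) and the lid at (143,167), all lying flat. I'll pick the oblong at world (549,-262) first.

```bash
python3 -c "
from h import *
go(549.3,-261.8,60,-1.4)"
```

```text
clock 12.2 turn [-0.003  -0.0017  0.0801] shift cm [ 8.95  7.49 20.84]
```

>>> jog_arm([
  [0,0,1,-0.003,-0.002,0.0801,0.5],
  [1.5,1.3,2.5,0,0,0,0.5],
  [2,1.7,3,0,0,0,0.5],
  [2,1.7,3,0,0,0,0.5],
  [2,1.7,3,0,0,0,0.5],
  [1.4,1.1,3,0,0,0,0.5],
  [0,0,3,0,0,0,0.5],
  [0,0,2,0,0,0,0.5],
  [0,0,0,0,0,0,0.5],
  [0,0,0,0,0,0,0.5],
], grip_force=30)

```text
clock: 13.15
tcp_pos: [0.5491, -0.2637, 0.0639]
tool_rot: [0.0, 0.716, 0.698, -0.0]
contact_force: [0.6, -0.2, 0.1]
grip_width: 0.5
gripper_force: 0.0
```

```bash
python3 -c "
from h import *
for i in range(1): go(549.3,-261.8,20,-1.4)
im,c,W=cam('wrist');import m3;m3.inserts(im,c,W);save('w5.png',im)"
```

```text
clock 13.2 turn [ 0.      0.0012 -0.0011] shift cm [0.19 0.01 4.39]
px 178 263 n 7162 [ 472.6 -263.3   46.4   46.3   89. ]
px 37 272 n 6629 [ 398.4 -267.4   55.8   43.3   77.8]
px 323 258 n 7629 [ 549.6 -264.    40.7   60.8   88.6]
px 335 365 n 2681 [ 550.9 -322.5   22.1   62.4   88.6]
px 269 412 n 5503 [ 518.9 -344.6  141.4   44.1    3. ]
```

>>> jog_arm([
  [0.1,0,1.5,0,0,0,0.5],
  [0,0,1.5,0,0,0,0.5],
  [0,0,0.9,0,0,0,0.5],
  [0,0,0.3,0,0,0,0.5],
  [0,0,0,0,0,0,0.5],
  [0,0,0,0,0,0,1],
  [0,0,0,0,0,0,1],
  [0,0,0,0,0,0,1],
  [0,0,0,0,0,0,1],
  [0,0,0,0,0,0,1],
  [0,0,0,0,0,0,1],
  [0,0,0,0,0,0,1],
])

```text
clock: 14.4
tcp_pos: [0.5488, -0.2643, 0.0219]
tool_rot: [0.001, 0.717, 0.697, -0.0]
contact_force: [-0.7, 0.7, 1.8]
grip_width: 0.125
gripper_force: 30.0
```

>>> jog_arm([
  [0,0,-0.5,0,0,0,1],
  [0,0,-1.5,0,0,0,1],
  [0,0,-3,0,0,0,1],
  [0,0,-3,0,0,0,1],
  [0,0,-1,0,0,0,1],
  [0,0,0,0,0,0,1],
])

```text
clock: 15.0
tcp_pos: [0.5495, -0.2644, 0.1135]
tool_rot: [0.002, 0.717, 0.697, 0.0]
contact_force: [1.0, 0.1, -0.8]
grip_width: 0.131
gripper_force: 30.0
```

```bash
python3 -c "
from h import *
go(561.6,34.7,70,-6.25)"
```

```text
clock 15.0 turn [0.0037 0.0022 0.0817] shift cm [29.87 -2.06  4.35]
```

>>> jog_arm([
  [0,0,0,0.004,0.002,0.0817,1],
  [2,-0.1,0,0,0,0,1],
  [4,-0.3,0,0,0,0,1],
  [4,-0.3,0,0,0,0,1],
  [4,-0.3,0,0,0,0,1],
  [4,-0.3,0,0,0,0,1],
  [4,-0.3,0,0,0,0,1],
  [4,-0.3,0.5,0,0,0,1],
  [2.9,-0.2,1.5,0,0,0,1],
  [1,0,1,0,0,0,1],
  [0,0,0.8,0,0,0,1],
  [0,0,0,0,0,0,1],
])

```text
clock: 16.2
tcp_pos: [0.5589, 0.0334, 0.0723]
tool_rot: [-0.002, 0.745, 0.667, -0.003]
contact_force: [0.1, -0.3, -0.3]
grip_width: 0.134
gripper_force: 30.0
```

```bash
cat > m4.py <<'E'
from h import *
# held insert: plate outline at plate-top height (TCP z - dz), offset of plate centre from TCP
im,c,W=cam('wrist'); s=state(); print(s['tcp_pos'].round(4),s['grip_width'],s['gripper_force'])
I=im.astype(int); save('w6.png',im)
m=(I.min(2)>150)
for b in blob(m,1500): 
    ys,xs=np.nonzero(b); print(xs.mean(),ys.mean(),xs.min(),xs.max(),ys.min(),ys.max(),b.sum())
E
python3 m4.py
```

```text
[0.5595 0.0329 0.0731] 0.12737804855681448 29.99969333410263
120.62866464550085 168.3604241370289 0 274 0 325 64979
513.8959284890427 168.3748212226067 277 639 0 376 86700
321.32188266785636 270.7062235110417 252 392 250 320 4483
321.52043596730243 306.78365122615804 307 336 276 337 1835
48.791849171586364 450.9436297848029 0 103 424 479 5251
592.1226758673567 451.9743147402722 542 639 424 479 5217
```

View pics/w6.png

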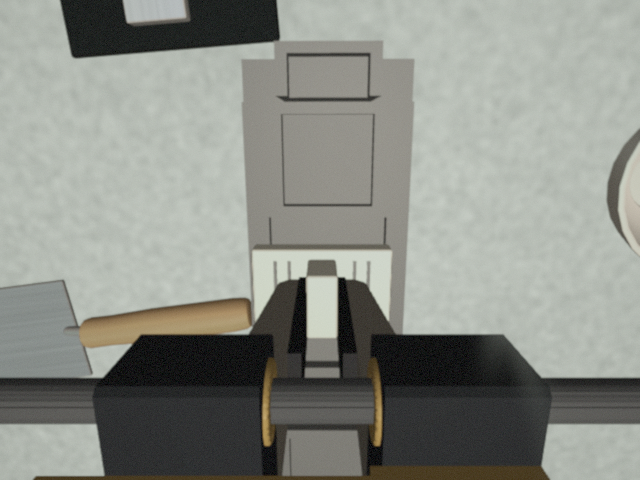

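The held oblong's far edge lies at row 249, columns 253 to 392. Pocket 4's upper wall shows at row 217, columns 270 and 385.

```bash
cat > m5.py <<'E'
from h import *
import sys
# usage: half-size along fin, dz plate top below tcp (mm)
half=float(sys.argv[1]); 
im,c,W=cam('wrist'); s=state(); I=im.astype(int)
ztop=s['tcp_pos'][2]-float(sys.argv[2])/1000
m=(I.min(2)>150); m[:235]=0; m[335:]=0; m[:,:200]=0; m[:,450:]=0
B=[b for b in blob(m,1500) if not b[:,200].any() and not b[:,449].any()]
b=max(B,key=np.sum); xs=np.nonzero(b.any(0))[0]; lo,hi=np.percentile(xs,[0,100])
cols=np.arange(int(lo)+8,int(hi)-7); cols=cols[(cols<300)|(cols>342)]
rows=np.array([np.argmax(b[:,k]) for k in cols]); f=np.polyfit(cols,rows,1)
pts=np.array([[lo-.5,np.polyval(f,lo)-.5],[hi+.5,np.polyval(f,hi)-.5]]); print(pts.round(1))
p=ray(c,W,pts,ztop)*1000; u=p[1]-p[0]; yaw=np.degrees(np.arctan2(u[1],u[0])); n=np.array([-u[1],u[0]])/np.hypot(*u)
cen=p.mean(0)-n*half; print('width',np.hypot(*u).round(1),'yaw',yaw.round(2),'centre',cen.round(1),'tcp',s['tcp_pos'].round(4),'off',(cen-s['tcp_pos'][:2]*1000).round(1))
E
python3 m5.py 17 3.9; python3 m5.py 17 3.9
python3 -c "
from h import *
go(561.6,34.7,70,-6.25)"
```

```text
[[251.5 249.5]
 [392.5 249.5]]
width 59.8 yaw -6.33 centre [559.9  34.9] tcp [0.56   0.0328 0.0737] off [-0.1  2.1]
[[251.5 249.5]
 [392.5 249.5]]
width 59.9 yaw -6.37 centre [560.4  34.7] tcp [0.5603 0.033  0.0741] off [0.1 1.7]
clock 16.4 turn [-0.0032  0.0007 -0.0036] shift cm [0.18 0.11 0.41]
```

>>> jog_arm([
  [0.2,0.12,0,-0.003,0,0,1],
  [0,0,1.5,0,0,0,1],
  [0,0,1.5,0,0,0,1],
  [0,0,0.8,0,0,0,1],
  [0,0,0,0,0,0,1],
  [0,0,0,0,0,0,1],
])

```text
clock: 16.95
tcp_pos: [0.5613, 0.037, 0.0353]
tool_rot: [-0.0, 0.745, 0.667, -0.001]
contact_force: [-0.0, -0.4, -0.9]
grip_width: 0.128
gripper_force: 30.0
```

```bash
python3 m5.py 17 3.9; python3 -c "
from h import *
go(561.6,34.8,23.9,-6.25)"
```

```text
[[251.5 249.5]
 [392.5 249.5]]
width 59.8 yaw -6.24 centre [561.7  38.9] tcp [0.5616 0.0371 0.0357] off [0.1 1.9]
clock 17.0 turn [-0.0007  0.0001 -0.0004] shift cm [-0.23  0.02  1.18]
```

>>> jog_arm([
  [-0.23,0,0,0,0,0,1],
  [0,0,0,0,0,0,1],
  [0,0,0.3,0,0,0,1],
  [0,0,0.3,0,0,0,1],
  [0,0,0.3,0,0,0,1],
  [0,0,0.2,0,0,0,1],
  [0,0,0,0,0,0,1],
  [0,0,0,0,0,0,1],
])

```text
clock: 17.8
tcp_pos: [0.5612, 0.035, 0.0246]
tool_rot: [-0.0, 0.745, 0.667, -0.0]
contact_force: [0.2, 0.7, -0.5]
grip_width: 0.128
gripper_force: 30.0
```

>>> jog_arm([
  [0,0,0.1,0,0,0,1],
  [0,0,0.05,0,0,0,1],
  [0,0,0,0,0,0,1],
  [0,0,0,0,0,0,0.5],
  [0,0,0,0,0,0,0.5],
  [0,0,0,0,0,0,0.5],
  [0,0,0,0,0,0,0.5],
  [0,0,0,0,0,0,0.5],
  [0,0,-1,0,0,0,0.5],
  [0,0,-2,0,0,0,0.5],
  [0,0,-3,0,0,0,0.5],
  [0,0,-3,0,0,0,0.5],
])

```text
clock: 19.0
tcp_pos: [0.561, 0.0347, 0.1146]
tool_rot: [-0.0, 0.745, 0.667, -0.001]
contact_force: [0.4, 0.4, 0.7]
grip_width: 0.501
gripper_force: 0.0
```

```bash
python3 -c "
from h import *
go(552.4,-338.5,120,13.3)"
```

```text
clock 19.0 turn [-1.400e-03  1.000e-04 -3.419e-01] shift cm [-36.12  -9.42  -0.54]
```

>>> jog_arm([
  [0,0,0,0,0,-0.114,0.5],
  [0,0,0,0,0,-0.114,0.5],
  [0,0,0,0,0,-0.114,0.5],
  [-4.5,-1.2,0,0,0,0,0.5],
  [-4.5,-1.2,0,0,0,0,0.5],
  [-4.5,-1.2,0,0,0,0,0.5],
  [-4.5,-1.2,0,0,0,0,0.5],
  [-4.5,-1.2,0,0,0,0,0.5],
  [-4.5,-1.2,0,0,0,0,0.5],
  [-4.5,-1.2,0,0,0,0,0.5],
  [-3.6,-0.9,0,0,0,0,0.5],
  [-1,-0.1,0,0,0,0,0.5],
])

```text
clock: 20.2
tcp_pos: [0.551, -0.344, 0.1144]
tool_rot: [0.001, 0.623, 0.782, -0.002]
contact_force: [-0.9, 0.5, 0.5]
grip_width: 0.499
gripper_force: 0.0
```

>>> jog_arm([
  [0,0,0.5,0,0,0,0.5],
  [0,0,0,0,0,0,0.5],
])

```text
clock: 20.4
tcp_pos: [0.5531, -0.3358, 0.1073]
tool_rot: [-0.001, 0.62, 0.785, 0.0]
contact_force: [-0.2, 0.4, -0.1]
grip_width: 0.502
gripper_force: 0.0
```

```bash
python3 -c "
from h import *
im,c,W=cam('wrist');import m3;m3.inserts(im,c,W)
go(552.4,-338.5,21.5,13.3)"
```

```text
px 73 62 n 7760 [ 390.4 -266.5   57.3   51.5   13.4]
px 216 91 n 6418 [ 472.2 -263.5   44.8   45.6   89.1]
px 68 201 n 5751 [ 394.5 -348.3   48.9   45.5    8.9]
px 321 245 n 5394 [ 552.8 -340.3   60.9   38.7   13.5]
clock 20.4 turn [-0.0012 -0.0027  0.0031] shift cm [-0.29 -0.17  8.6 ]
```

>>> jog_arm([
  [-0.2,-0.1,1.5,0,0,0,0.5],
  [0,0,2,0,0,0,0.5],
  [0,0,2,0,0,0,0.5],
  [0,0,1.2,0,0,0,0.5],
  [0,0,0,0,0,0,0.5],
  [0,0,0,0,0,0,0.5],
])

```text
clock: 21.05
tcp_pos: [0.5527, -0.3399, 0.0412]
tool_rot: [-0.0, 0.62, 0.785, -0.0]
contact_force: [0.2, -0.5, 0.7]
grip_width: 0.503
gripper_force: 0.0
```

```bash
python3 -c "
from h import *
go(552.6,-338.5,21.5,13.4)"
```

```text
clock 21.1 turn [-0.0009 -0.0003 -0.0006] shift cm [0.13 0.02 1.97]
```

>>> jog_arm([
  [0.1,0,1.2,0,0,0,0.5],
  [0,0,0.7,0,0,0,0.5],
  [0,0,0,0,0,0,0.5],
  [0,0,0,0,0,0,0.5],
  [0,0,0,0,0,0,1],
  [0,0,0,0,0,0,1],
  [0,0,0,0,0,0,1],
  [0,0,0,0,0,0,1],
  [0,0,0,0,0,0,1],
  [0,0,0,0,0,0,1],
  [0,0,0,0,0,0,1],
  [0,0,0,0,0,0,1],
])

```text
clock: 22.25
tcp_pos: [0.5524, -0.3392, 0.0223]
tool_rot: [-0.0, 0.62, 0.784, -0.0]
contact_force: [-0.1, -0.5, 1.3]
grip_width: 0.131
gripper_force: 30.0
```

>>> jog_arm([
  [0,0,-0.5,0,0,0,1],
  [0,0,-1.5,0,0,0,1],
  [0,0,-3,0,0,0,1],
  [0,0,-3,0,0,0,1],
  [0,0,-1,0,0,0,1],
  [0,0,0,0,0,0,1],
])

```text
clock: 22.85
tcp_pos: [0.5534, -0.3397, 0.1143]
tool_rot: [0.001, 0.62, 0.784, 0.0]
contact_force: [0.6, -0.1, -0.9]
grip_width: 0.128
gripper_force: 30.0
```

```bash
python3 -c "
from h import *
go(551,-61.5,70,-6.25)"
```

```text
clock 22.9 turn [0.0026 0.0014 0.3419] shift cm [27.63 -3.26  4.43]
```

>>> jog_arm([
  [0,0,0,0,0,0.114,1],
  [0,0,0,0,0,0.114,1],
  [0,0,0,0,0,0.114,1],
  [3.5,-0.4,0,0,0,0,1],
  [4,-0.5,0,0,0,0,1],
  [4,-0.5,0,0,0,0,1],
  [4,-0.5,0,0,0,0,1],
  [4,-0.5,0,0,0,0,1],
  [4,-0.5,0,0,0,0,1],
  [3,-0.3,1,0,0,0,1],
  [1.1,-0.1,1.5,0,0,0,1],
  [0,0,1,0,0,0,1],
])

```text
clock: 24.05
tcp_pos: [0.5485, -0.0594, 0.075]
tool_rot: [-0.001, 0.744, 0.669, -0.001]
contact_force: [0.5, -0.5, -0.6]
grip_width: 0.128
gripper_force: 30.0
```

>>> jog_arm([
  [0,0,1,0,0,0,1],
  [0,0,0,0,0,0,1],
  [0,0,0,0,0,0,1],
  [0,0,0,0,0,0,1],
])

```text
clock: 24.45
tcp_pos: [0.5498, -0.0627, 0.0676]
tool_rot: [0.0, 0.745, 0.667, -0.0]
contact_force: [0.6, 0.3, -1.1]
grip_width: 0.126
gripper_force: 30.0
```

```bash
python3 m5.py 17 4.3; python3 -c "
from h import *
go(551,-60.7,24.3,-6.25)"
```

```text
[[251.5 254.5]
 [391.5 254.5]]
width 59.8 yaw -6.36 centre [549.8 -63.1] tcp [ 0.5499 -0.0623  0.0677] off [-0.2 -0.8]
clock 24.5 turn [ 0.0002  0.     -0.0017] shift cm [0.17 0.09 4.34]
```

>>> jog_arm([
  [0.25,0.1,1,0,0,0,1],
  [0,0,1.3,0,0,0,1],
  [0,0,0.8,0,0,0,1],
  [0,0,0,0,0,0,1],
  [0,0,0,0,0,0,1],
  [0,0,0,0,0,0,1],
])

```text
clock: 25.1
tcp_pos: [0.5511, -0.0589, 0.0364]
tool_rot: [-0.0, 0.745, 0.667, -0.0]
contact_force: [0.4, 0.1, -1.5]
grip_width: 0.13
gripper_force: 30.0
```

```bash
python3 m5.py 17 4.3; python3 -c "
from h import *
go(551.1,-59.9,24.3,-6.25)"
```

```text
[[251.5 254.5]
 [391.5 254.5]]
width 59.9 yaw -6.24 centre [551.  -59.4] tcp [ 0.5511 -0.0589  0.0365] off [-0.1 -0.5]
clock 25.1 turn [-0.0003 -0.0001 -0.0003] shift cm [-0.1   0.01  1.22]
```

>>> jog_arm([
  [-0.12,0,0,0,0,0,1],
  [0,0,0,0,0,0,1],
  [0,0,0.3,0,0,0,1],
  [0,0,0.3,0,0,0,1],
  [0,0,0.3,0,0,0,1],
  [0,0,0.2,0,0,0,1],
  [0,0,0.1,0,0,0,1],
  [0,0,0.05,0,0,0,1],
  [0,0,0,0,0,0,1],
])

```text
clock: 26.05
tcp_pos: [0.5504, -0.06, 0.0243]
tool_rot: [-0.001, 0.745, 0.667, -0.0]
contact_force: [-3.2, 1.0, 6.9]
grip_width: 0.122
gripper_force: 30.0
```

>>> jog_arm([
  [0,0,0,0,0,0,0.5],
  [0,0,0,0,0,0,0.5],
  [0,0,0,0,0,0,0.5],
  [0,0,0,0,0,0,0.5],
  [0,0,0,0,0,0,0.5],
  [0,0,-1,0,0,0,0.5],
  [0,0,-2,0,0,0,0.5],
  [0,0,-3,0,0,0,0.5],
  [0,0,-3,0,0,0,0.5],
  [0,0,0,0,0,0,0.5],
])

```text
clock: 27.05
tcp_pos: [0.5534, -0.0606, 0.1178]
tool_rot: [0.002, 0.745, 0.667, 0.003]
contact_force: [-0.6, 0.0, -0.3]
grip_width: 0.495
gripper_force: 0.0
```

```bash
python3 -c "
from h import *
go(472,-263,110,-1)"
```

```text
clock 27.1 turn [ 0.0063 -0.001  -0.0923] shift cm [-20.38  -7.79   0.78]
```

>>> jog_arm([
  [0,0,0,0,0,-0.0923,0.5],
  [-3.5,-1.3,0,0,0,0,0.5],
  [-4,-1.5,0,0,0,0,0.5],
  [-4,-1.5,0,0,0,0,0.5],
  [-4,-1.6,0,0,0,0,0.5],
  [-3.5,-1.4,0,0,0,0,0.5],
  [-1.4,-0.4,0,0,0,0,0.5],
  [0,0,0.5,0,0,0,0.5],
  [0,0,0,0,0,0,0.5],
  [0,0,0,0,0,0,0.5],
])

```text
clock: 28.05
tcp_pos: [0.4712, -0.2604, 0.1081]
tool_rot: [-0.001, 0.712, 0.702, -0.0]
contact_force: [0.1, -0.1, 0.2]
grip_width: 0.501
gripper_force: 0.0
```

```bash
python3 -c "
from h import *
im,c,W=cam('wrist');import m3;m3.inserts(im,c,W)
go(472,-262.8,21.8,-1)"
```

```text
px 193 250 n 5404 [ 389.  -266.    52.9   53.8   89.3]
px 323 244 n 4944 [ 471.7 -263.2   45.3   45.    89.3]
clock 28.1 turn [-0.0013 -0.0012  0.0038] shift cm [-0.22  0.08  8.65]
```

>>> jog_arm([
  [-0.2,0.05,1.5,0,0,0,0.5],
  [0,0,2,0,0,0,0.5],
  [0,0,2,0,0,0,0.5],
  [0,0,1.2,0,0,0,0.5],
  [0,0,0,0,0,0,0.5],
  [0,0,0,0,0,0,0.5],
])

```text
clock: 28.7
tcp_pos: [0.4708, -0.2647, 0.0417]
tool_rot: [-0.0, 0.713, 0.701, -0.0]
contact_force: [0.6, -0.4, 0.1]
grip_width: 0.499
gripper_force: 0.0
```

```bash
python3 -c "
from h import *
go(471.8,-263,21.8,-.8)"
```

```text
clock 28.7 turn [-0.0011 -0.     -0.0029] shift cm [0.17 0.1  1.99]
```

>>> jog_arm([
  [0.15,0.1,1.2,0,0,0,0.5],
  [0,0,0.7,0,0,0,0.5],
  [0,0,0,0,0,0,0.5],
  [0,0,0,0,0,0,0.5],
  [0,0,0,0,0,0,1],
  [0,0,0,0,0,0,1],
  [0,0,0,0,0,0,1],
  [0,0,0,0,0,0,1],
  [0,0,0,0,0,0,1],
  [0,0,0,0,0,0,1],
  [0,0,0,0,0,0,1],
  [0,0,0,0,0,0,1],
])

```text
clock: 29.9
tcp_pos: [0.4718, -0.2632, 0.0229]
tool_rot: [-0.0, 0.713, 0.701, -0.0]
contact_force: [-1.0, 0.6, 1.6]
grip_width: 0.128
gripper_force: 30.0
```

>>> jog_arm([
  [0,0,-0.5,0,0,0,1],
  [0,0,-1.5,0,0,0,1],
  [0,0,-3,0,0,0,1],
  [0,0,-3,0,0,0,1],
  [0,0,-1,0,0,0,1],
  [0,0,0,0,0,0,1],
])

```text
clock: 30.5
tcp_pos: [0.4729, -0.2635, 0.1145]
tool_rot: [0.001, 0.713, 0.701, 0.001]
contact_force: [-0.2, -0.8, -0.8]
grip_width: 0.127
gripper_force: 30.0
```

```bash
python3 -c "
from h import *
go(556.3,-12,70,-6.25)"
```

```text
clock 30.5 turn [0.0028 0.0003 0.0924] shift cm [25.91  5.55  4.45]
```

>>> jog_arm([
  [0,0,0,0.003,0,0.0924,1],
  [3,0.6,0,0,0,0,1],
  [4,0.9,0,0,0,0,1],
  [4,0.9,0,0,0,0,1],
  [4,0.9,0,0,0,0,1],
  [4,0.9,0,0,0,0,1],
  [4,0.8,0,0,0,0,1],
  [2.3,0.5,1,0,0,0,1],
  [0.6,0.1,1.5,0,0,0,1],
  [0,0,1.5,0,0,0,1],
  [0,0,0.4,0,0,0,1],
  [0,0,0,0,0,0,1],
])

```text
clock: 31.7
tcp_pos: [0.5542, -0.0145, 0.0673]
tool_rot: [-0.002, 0.746, 0.666, -0.003]
contact_force: [0.3, 0.5, -1.0]
grip_width: 0.131
gripper_force: 30.0
```

>>> jog_arm([
  [0,0,0,0,0,0,1],
  [0,0,0,0,0,0,1],
])

```text
clock: 31.9
tcp_pos: [0.5559, -0.013, 0.0691]
tool_rot: [-0.001, 0.745, 0.667, -0.001]
contact_force: [-0.6, 0.7, -1.2]
grip_width: 0.127
gripper_force: 30.0
```

```bash
python3 m5.py 22 4.9; python3 -c "
from h import *
go(556.3,-12,24.9,-6.25)"
```

```text
[[270.5 243.5]
 [372.5 243.5]]
width 43.5 yaw -6.31 centre [555.8 -13.7] tcp [ 0.5559 -0.0126  0.0691] off [-0.2 -1.1]
clock 31.9 turn [-0.0027 -0.0002 -0.0015] shift cm [0.06 0.03 4.42]
```

Target TCP y is about -11, x 556.4.

>>> jog_arm([
  [0.15,0.05,1,-0.002,0,0,1],
  [0,0,1.3,0,0,0,1],
  [0,0,0.8,0,0,0,1],
  [0,0,0,0,0,0,1],
  [0,0,0,0,0,0,1],
  [0,0,0,0,0,0,1],
])

```text
clock: 32.55
tcp_pos: [0.5564, -0.0106, 0.0377]
tool_rot: [-0.0, 0.745, 0.667, -0.001]
contact_force: [-0.2, -0.5, -0.5]
grip_width: 0.122
gripper_force: 30.0
```

```bash
python3 m5.py 22 4.9; python3 -c "
from h import *
go(556.4,-11,24.9,-6.25)"
```

```text
[[270.5 243.5]
 [372.5 243.5]]
width 43.5 yaw -6.23 centre [556.3 -11.3] tcp [ 0.5565 -0.0105  0.0378] off [-0.2 -0.8]
clock 32.6 turn [-0.0012  0.     -0.0004] shift cm [-0.05 -0.    1.29]
```

>>> jog_arm([
  [-0.05,0,0.1,0,0,0,1],
  [0,0,0.3,0,0,0,1],
  [0,0,0.3,0,0,0,1],
  [0,0,0.3,0,0,0,1],
  [0,0,0.2,0,0,0,1],
  [0,0,0.1,0,0,0,1],
  [0,0,0,0,0,0,1],
  [0,0,0,0,0,0,1],
])

```text
clock: 33.4
tcp_pos: [0.5559, -0.0109, 0.0249]
tool_rot: [-0.001, 0.745, 0.667, -0.001]
contact_force: [-1.3, -0.2, 5.9]
grip_width: 0.127
gripper_force: 30.0
```

Seated with contact at the predicted height. Release, then go for the last square.

>>> jog_arm([
  [0,0,0,0,0,0,0.5],
  [0,0,0,0,0,0,0.5],
  [0,0,0,0,0,0,0.5],
  [0,0,0,0,0,0,0.5],
  [0,0,0,0,0,0,0.5],
  [0,0,-1,0,0,0,0.5],
  [0,0,-2,0,0,0,0.5],
  [0,0,-3,0,0,0,0.5],
  [0,0,-3,0,0,0,0.5],
  [0,0,0,0,0,0,0.5],
])

```text
clock: 34.4
tcp_pos: [0.559, -0.0113, 0.1187]
tool_rot: [0.001, 0.745, 0.667, 0.002]
contact_force: [-0.3, -1.2, 0.3]
grip_width: 0.497
gripper_force: 0.0
```

```bash
python3 -c "
from h import *
go(393.5,-348.5,115,8.9)
im,c,W=cam('top'); save('top2.png',cv2.resize(im[200:400,60:540],(800,333)))"
```

```text
clock 34.4 turn [ 0.0054 -0.0011 -0.2651] shift cm [-30.75 -21.56   0.37]
```

View pics/top2.png

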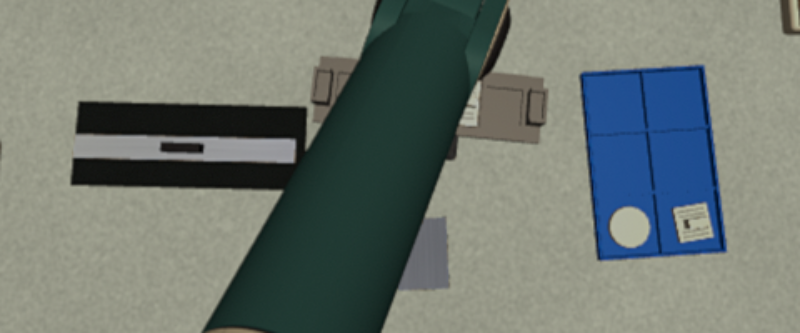

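The top view shows the bar lying on the mat with the rib at (182,148). The last square is still at (692,223) and the other compartments are empty apart from the lid.

>>> jog_arm([
  [0,0,0,0,0,-0.1326,0.5],
  [0,0,0,0,0,-0.1326,0.5],
  [-3.5,-2.4,0,0,0,0,0.5],
  [-4,-2.8,0,0,0,0,0.5],
  [-4,-2.8,0,0,0,0,0.5],
  [-4,-2.8,0,0,0,0,0.5],
  [-4,-2.8,0,0,0,0,0.5],
  [-4,-2.8,0,0,0,0,0.5],
  [-4,-2.9,0,0,0,0,0.5],
  [-2.5,-1.8,0,0,0,0,0.5],
  [-0.75,-0.4,0,0,0,0,0.5],
  [0,0,0,0,0,0,0.5],
])

```text
clock: 35.65
tcp_pos: [0.3907, -0.3486, 0.1142]
tool_rot: [-0.001, 0.651, 0.759, -0.001]
contact_force: [0.5, 0.2, 0.2]
grip_width: 0.501
gripper_force: 0.0
```

>>> jog_arm([
  [0,0,0.5,0,0,0,0.5],
  [0,0,0,0,0,0,0.5],
  [0,0,0,0,0,0,0.5],
])

```text
clock: 35.95
tcp_pos: [0.3924, -0.3464, 0.1093]
tool_rot: [-0.001, 0.649, 0.761, -0.0]
contact_force: [-0.5, 0.8, -0.1]
grip_width: 0.501
gripper_force: 0.0
```

```bash
python3 -c "
from h import *
im,c,W=cam('wrist');import m3;m3.inserts(im,c,W)
go(393.2,-348.3,22,8.9)"
```

```text
px 337 109 n 6434 [ 388.  -266.8   51.9   51.6   54.2]
px 322 242 n 4902 [ 392.4 -348.2   45.    45.4    9.1]
clock 36.0 turn [-0.0019 -0.0011  0.0028] shift cm [-0.16  0.07  8.75]
```

>>> jog_arm([
  [-0.1,0,1.5,0,0,0,0.5],
  [0,0,2,0,0,0,0.5],
  [0,0,2,0,0,0,0.5],
  [0,0,1.2,0,0,0,0.5],
  [0,0,0,0,0,0,0.5],
  [0,0,0,0,0,0,0.5],
])

```text
clock: 36.6
tcp_pos: [0.3915, -0.3493, 0.0427]
tool_rot: [-0.001, 0.65, 0.76, -0.001]
contact_force: [-0.2, 0.2, 0.3]
grip_width: 0.498
gripper_force: 0.0
```

```bash
python3 -c "
from h import *
go(392.5,-348.2,22,9)"
```

```text
clock 36.6 turn [-0.0021 -0.0004 -0.0015] shift cm [0.09 0.12 2.07]
```

>>> jog_arm([
  [0.1,0.1,1.2,-0.002,0,0,0.5],
  [0,0,0.8,0,0,0,0.5],
  [0,0,0,0,0,0,0.5],
  [0,0,0,0,0,0,0.5],
  [0,0,0,0,0,0,1],
  [0,0,0,0,0,0,1],
  [0,0,0,0,0,0,1],
  [0,0,0,0,0,0,1],
  [0,0,0,0,0,0,1],
  [0,0,0,0,0,0,1],
  [0,0,0,0,0,0,1],
  [0,0,0,0,0,0,1],
])

```text
clock: 37.8
tcp_pos: [0.3925, -0.3479, 0.0229]
tool_rot: [0.0, 0.65, 0.76, 0.0]
contact_force: [0.4, 0.4, 2.0]
grip_width: 0.13
gripper_force: 30.0
```

>>> jog_arm([
  [0,0,-0.5,0,0,0,1],
  [0,0,-1.5,0,0,0,1],
  [0,0,-3,0,0,0,1],
  [0,0,-3,0,0,0,1],
  [0,0,-1,0,0,0,1],
  [0,0,0,0,0,0,1],
])

```text
clock: 38.4
tcp_pos: [0.3934, -0.3484, 0.1145]
tool_rot: [0.002, 0.65, 0.76, 0.001]
contact_force: [-0.1, 0.3, -1.1]
grip_width: 0.128
gripper_force: 30.0
```

```bash
python3 -c "
from h import *
go(545.6,-109.4,70,-6.25)"
```

```text
clock 38.4 turn [0.0035 0.001  0.2652] shift cm [25.41 12.53  4.45]
```

>>> jog_arm([
  [0,0,0,0.003,0,0.1326,1],
  [0,0,0,0,0,0.1326,1],
  [3.5,1.8,0,0,0,0,1],
  [4,2,0,0,0,0,1],
  [4,2,0,0,0,0,1],
  [4,2,0,0,0,0,1],
  [4,2,0,0,0,0,1],
  [3.9,1.8,0,0,0,0,1],
  [2,0.9,0,0,0,0,1],
  [0,0,0.5,0,0,0,1],
  [0,0,1.5,0,0,0,1],
  [0,0,1.5,0,0,0,1],
])

```text
clock: 39.6
tcp_pos: [0.5429, -0.1103, 0.0757]
tool_rot: [-0.001, 0.745, 0.667, -0.002]
contact_force: [0.2, -0.1, -1.3]
grip_width: 0.13
gripper_force: 30.0
```

>>> jog_arm([
  [0,0,1,0,0,0,1],
  [0,0,0,0,0,0,1],
  [0,0,0,0,0,0,1],
  [0,0,0,0,0,0,1],
])

```text
clock: 40.0
tcp_pos: [0.5445, -0.1097, 0.0678]
tool_rot: [-0.001, 0.745, 0.667, -0.001]
contact_force: [-0.0, 0.2, -1.0]
grip_width: 0.126
gripper_force: 30.0
```

```bash
python3 m5.py 22 4.9; python3 -c "
from h import *
go(545.6,-109.4,24.9,-6.25)"
```

```text
[[270.5 245.5]
 [372.5 245.5]]
width 43.5 yaw -6.27 centre [ 544.3 -111.3] tcp [ 0.5446 -0.1095  0.0679] off [-0.4 -1.8]
clock 40.0 turn [-0.0017  0.0001 -0.0008] shift cm [0.02 0.09 4.3 ]
```

>>> jog_arm([
  [0.15,0.1,1,-0.001,0,0,1],
  [0,0,1.3,0,0,0,1],
  [0,0,0.7,0,0,0,1],
  [0,0,0,0,0,0,1],
  [0,0,0,0,0,0,1],
  [0,0,0,0,0,0,1],
])

```text
clock: 40.65
tcp_pos: [0.5455, -0.1079, 0.0376]
tool_rot: [-0.0, 0.745, 0.667, -0.001]
contact_force: [-0.0, 0.5, -0.8]
grip_width: 0.131
gripper_force: 30.0
```

```bash
python3 m5.py 22 4.9; python3 -c "
from h import *
go(545.7,-107.8,24.9,-6.25)"
```

```text
[[270.5 245.5]
 [372.5 245.5]]
width 43.5 yaw -6.23 centre [ 545.3 -109.5] tcp [ 0.5456 -0.1078  0.0377] off [-0.3 -1.7]
clock 40.7 turn [-0.0012  0.0001 -0.0005] shift cm [0.   0.01 1.28]
```

>>> jog_arm([
  [0,0.02,0.2,0,0,0,1],
  [0,0,0.3,0,0,0,1],
  [0,0,0.3,0,0,0,1],
  [0,0,0.3,0,0,0,1],
  [0,0,0.2,0,0,0,1],
  [0,0,0.05,0,0,0,1],
  [0,0,0,0,0,0,1],
  [0,0,0,0,0,0,1],
])

```text
clock: 41.5
tcp_pos: [0.5453, -0.1076, 0.0249]
tool_rot: [-0.001, 0.745, 0.667, -0.0]
contact_force: [-4.1, 1.3, 12.9]
grip_width: 0.126
gripper_force: 30.0
```

>>> jog_arm([
  [0,0,0,0,0,0,0.5],
  [0,0,0,0,0,0,0.5],
  [0,0,0,0,0,0,0.5],
  [0,0,0,0,0,0,0.5],
  [0,0,0,0,0,0,0.5],
  [0,0,-1,0,0,0,0.5],
  [0,0,-2,0,0,0,0.5],
  [0,0,-4,0,0,0,0.5],
  [2,0,-5,0,0,0,0.5],
  [2,0,-5,0,0,0,0.5],
  [1,0,-4,0,0,0,0.5],
  [0,0,-2,0,0,0,0.5],
])

```text
clock: 42.7
tcp_pos: [0.5526, -0.0595, 0.2508]
tool_rot: [0.001, 0.744, 0.668, 0.002]
contact_force: [-0.2, -0.8, 1.0]
grip_width: 0.504
gripper_force: 0.0
```

>>> jog_arm([
  [0,0,0,0,0,0,0.5],
  [0,0,0,0,0,0,0.5],
])

```text
clock: 42.9
tcp_pos: [0.5508, -0.0608, 0.2469]
tool_rot: [-0.001, 0.745, 0.667, -0.0]
contact_force: [0.3, 0.1, 0.6]
grip_width: 0.499
gripper_force: 0.0
```

Run:
```python
from h import *
im,c,W=cam('wrist'); np.savez('w7.npz',im=im,W=W)
a=im[0:330,220:440].copy()
t=np.radians(-6.25); Rt=np.array([[np.cos(t),-np.sin(t)],[np.sin(t),np.cos(t)]])
a=cv2.resize(a,None,fx=1.8,fy=1.8); b=a.copy()
for i,y in enumerate([-98,-49,0,49]):
    hx,hy=(22,22) if i%2==0 else (30,17)
    P=np.array([[-hx,y-hy],[hx,y-hy],[hx,y+hy],[-hx,y+hy]])@Rt.T+[556.3,-12]
    q=(proj(c,W,np.c_[P/1000,np.full(4,.020)])-[220,0])*1.8+.4
    cv2.polylines(b,[np.round(q).astype(int)],True,(255,0,0),1)
save('ov2.png',np.hstack([a,b])); go(497,302,200,-2)
```

```text
clock 43.0 turn [-0.003  -0.0003 -0.0748] shift cm [36.07 -6.59  4.61]
```

View pics/ov2.png

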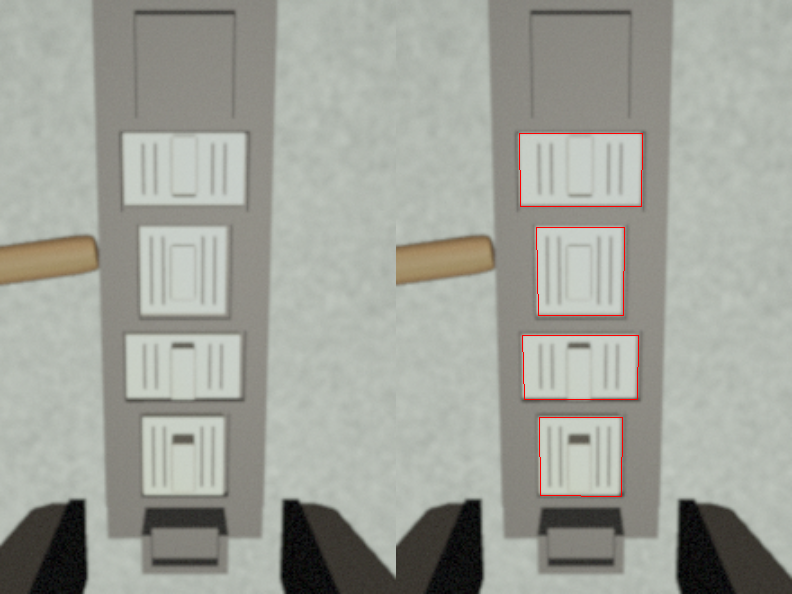

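All four inserts sit flush in pockets 1 to 4 and match the projected seated outlines. Now for the bar.

>>> jog_arm([
  [0,0,0,0,0,-0.0748,0.5],
  [3.5,-0.6,0,0,0,0,0.5],
  [4.5,-0.8,0.5,0,0,0,0.5],
  [4.5,-0.8,0.8,0,0,0,0.5],
  [4.5,-0.8,0.8,0,0,0,0.5],
  [4.5,-0.8,0.8,0,0,0,0.5],
  [4.5,-0.9,0.8,0,0,0,0.5],
  [4.5,-0.9,0.5,0,0,0,0.5],
  [3.5,-0.7,0.3,0,0,0,0.5],
  [1.5,-0.3,0,0,0,0,0.5],
  [0,0,0,0,0,0,0.5],
  [0,0,0,0,0,0,0.5],
], grip_force=45)

```text
clock: 44.15
tcp_pos: [0.4978, 0.2938, 0.2015]
tool_rot: [-0.0, 0.72, 0.694, -0.001]
contact_force: [0.2, -0.6, 0.1]
grip_width: 0.5
gripper_force: 0.0
```

```bash
cat > m6.py <<'E'
from h import *
im,c,W=cam('wrist'); I=im.astype(int); save('w8.png',im)
bl=(I[...,2]>I[...,0]+2)&(I[...,2]>115); bl[330:]=0
m=max(blob(bl),key=np.sum); m=cv2.morphologyEx(m.astype(np.uint8),3,np.ones((25,25)))
print('bar part',np.round(rect(c,W,m,.012),1))
hull=np.zeros_like(m); co=max(cv2.findContours(m,0,1)[0],key=cv2.contourArea); cv2.fillConvexPoly(hull,cv2.convexHull(co),1)
k=(I.max(2)<70)&(hull>0)
for b in blob(k,150): ys,xs=np.nonzero(b); print('rib px',xs.min(),xs.max(),ys.min(),ys.max(),np.round(rect(c,W,b,.034),1))
go(496,302,60,-2)
E
python3 m6.py
```

```text
bar part [495.8 314.3 262.6  30.2  88. ]
rib px 313 325 171 232 [495.6 305.1  49.3   9.5  88. ]
clock 44.2 turn [-0.0017  0.0012 -0.0034] shift cm [ 0.86 -0.24 14.18]
```

View pics/w8.png

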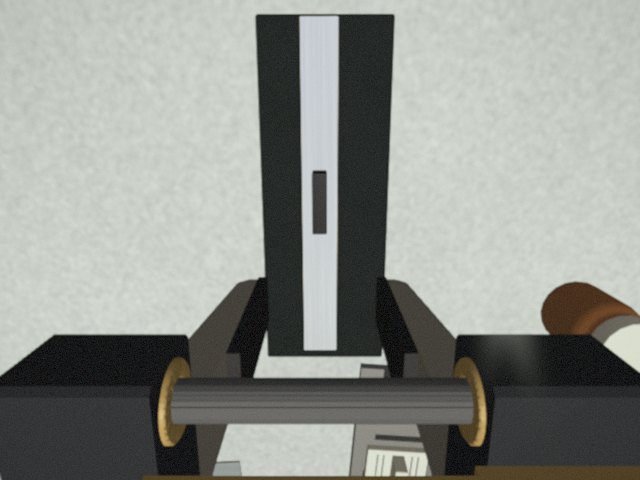

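The bar is on the mat, columns 300-338 and rows 16-350, with the rib at (319,202).

```bash
python3 -c "
from h import *
im,c,W=cam('wrist')
p=ray(c,W,[[319.3,15],[319.5,350.5]],.012)*1000; print(p,p.mean(0),np.hypot(*(p[0]-p[1])))
go(495.7,305,50,-2)"
```

```text
[[501.61543983 445.94511642]
 [490.55488954 160.60503537]] [496.08516468 303.27507589] 285.554368950734
clock 44.2 turn [-0.0016  0.0006 -0.0037] shift cm [ 1.15 -0.29 15.2 ]
```

>>> jog_arm([
  [0.5,-0.15,2,0,0,-0.003,0.5],
  [0.5,-0.13,3,0,0,0,0.5],
  [0,0,3,0,0,0,0.5],
  [0,0,3,0,0,0,0.5],
  [0,0,3,0,0,0,0.5],
  [0,0,1.2,0,0,0,0.5],
  [0,0,0,0,0,0,0.5],
  [0,0,0,0,0,0,0.5],
])

```text
clock: 45.05
tcp_pos: [0.4957, 0.3058, 0.0511]
tool_rot: [-0.0, 0.719, 0.695, 0.0]
contact_force: [-0.2, 0.6, -0.6]
grip_width: 0.498
gripper_force: 0.0
```

```bash
python3 -c "
from h import *
go(495.8,303.5,15,-2)"
```

```text
clock 45.0 turn [-0.0004 -0.0008  0.0019] shift cm [-0.23  0.01  3.61]
```

>>> jog_arm([
  [-0.2,0,1.5,0,0,0,0.5],
  [0,0,1.3,0,0,0,0.5],
  [0,0,0.7,0,0,0,0.5],
  [0,0,0,0,0,0,0.5],
  [0,0,0,0,0,0,1],
  [0,0,0,0,0,0,1],
  [0,0,0,0,0,0,1],
  [0,0,0,0,0,0,1],
  [0,0,0,0,0,0,1],
  [0,0,0,0,0,0,1],
  [0,0,0,0,0,0,1],
  [0,0,0,0,0,0,1],
])

```text
clock: 46.25
tcp_pos: [0.4949, 0.3045, 0.0152]
tool_rot: [-0.001, 0.718, 0.696, -0.0]
contact_force: [1.1, 0.3, 2.3]
grip_width: 0.128
gripper_force: 45.0
```

>>> jog_arm([
  [0,0,-0.5,0,0,0,1],
  [0,0,-1.5,0,0,0,1],
  [0,0,-3,0,0,0,1],
  [0,0,-4,0,0,0,1],
  [0,0,-3,0,0,0,1],
  [0,0,-1,0,0,0,1],
  [0,0,0,0,0,0,1],
])

```text
clock: 46.95
tcp_pos: [0.4949, 0.3048, 0.1463]
tool_rot: [-0.001, 0.718, 0.696, 0.001]
contact_force: [-0.4, -0.7, -2.9]
grip_width: 0.127
gripper_force: 45.0
```

```bash
python3 -c "
from h import *
go(556.3,-12,110,-6.25)"
```

```text
clock 47.0 turn [-0.0005 -0.0023  0.0778] shift cm [-30.83   9.55   3.63]
```

>>> jog_arm([
  [0,0,0,0,0,0.0778,1],
  [-3,0.9,0,0,0,0,1],
  [-4,1.2,0,0,0,0,1],
  [-4,1.2,0,0,0,0,1],
  [-4,1.2,0,0,0,0,1],
  [-4,1.3,0,0,0,0,1],
  [-4,1.3,0,0,0,0,1],
  [-4,1.3,0,0,0,0,1],
  [-2.7,0.8,0,0,0,0,1],
  [-1,0.3,0,0,0,0,1],
  [0,0,1,0,0,0,1],
  [0,0,1.5,0,0,0,1],
])

```text
clock: 48.15
tcp_pos: [0.5553, -0.0094, 0.1183]
tool_rot: [-0.001, 0.744, 0.668, -0.0]
contact_force: [-0.1, 0.0, -2.9]
grip_width: 0.132
gripper_force: 45.0
```

>>> jog_arm([
  [0,0,0.5,0,0,0,1],
  [0,0,0,0,0,0,1],
  [0,0,0,0,0,0,1],
  [0,0,0,0,0,0,1],
  [0,0,0,0,0,0,1],
])

```text
clock: 48.65
tcp_pos: [0.5559, -0.0109, 0.1152]
tool_rot: [-0.0, 0.745, 0.668, -0.0]
contact_force: [-0.3, -0.6, -2.7]
grip_width: 0.128
gripper_force: 45.0
```

```bash
python3 -c "
from h import *
go(556.3,-11,57.2,-6.25)
im,c,W=cam('wrist'); save('w9.png',im); np.savez('w9.npz',im=im,W=W);print(state()['tcp_pos'])"
```

```text
clock 48.6 turn [-0.001  -0.0002  0.0002] shift cm [-0.    0.04  5.8 ]
[ 0.55583758 -0.01105492  0.11515829]
```

View pics/w9.png

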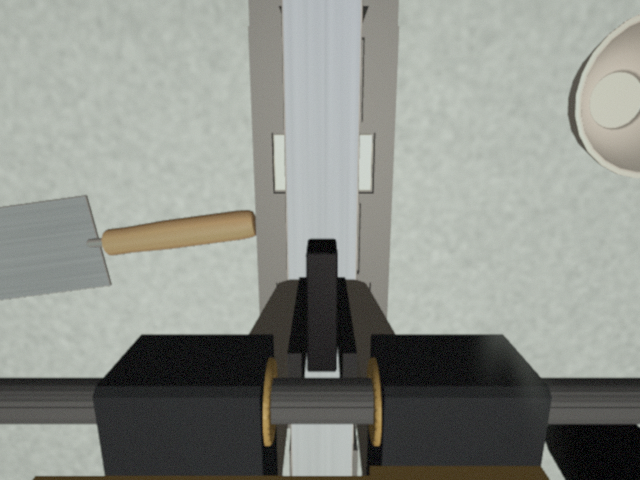

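The bar edges run from columns 283 and 361 at the top to 288 and 358 near row 270. The bar looks aligned over the tray, and I'll check its axis numerically.

Run:
```python
from h import *
d=np.load('w9.npz'); im=d['im'].astype(int); W=d['W']; c=calibration('wrist')
m=(im[...,2]>im[...,0]+5)&(im[...,2]>130)
P=[]
for r in range(5,230,5):
    n=np.nonzero(m[r,270:375])[0]+270; P.append(np.r_[ray(c,W,[[n[0]-.5,r],[n[-1]+.5,r]],.112).ravel()*1000])
P=np.array(P)
for k in(0,2):
    f=np.polyfit(P[:,k+1],P[:,k],1); r=np.abs(P[:,k]-np.polyval(f,P[:,k+1])).max(); print('x at y=-12: %.1f  yaw %.2f res %.1f'%(np.polyval(f,-12),-np.degrees(np.arctan(f[0])),r))
print('rib far edge',ray(c,W,[[321.5,239]],.1152+.0188)*1000, 'expected bar centre = this -25 along (.109,.994)')
```

```text
x at y=-12: 542.3  yaw -5.82 res 0.7
x at y=-12: 569.6  yaw -6.37 res 0.3
rib far edge [[559.068731    18.25031694]] expected bar centre = this -25 along (.109,.994)
```

Run:
```python
from h import *
d=np.load('w9.npz'); im=d['im'].astype(int); W=d['W']; c=calibration('wrist')
print(im[230:260,315:328].sum(2).mean(1).astype(int))
for r,z in((238.5,.112),(247,.134),(249,.134)): print(r,ray(c,W,[[321.5,r]],z)*1000)
```

```text
[553 552 552 552 551 552 552 525 423 215  37  28  30  41  38  34  37  31
  29  40  29  32  61  86 112 133 140 140 131 138]
238.5 [[558.43656897  12.79800928]]
247 [[558.73738203  15.21390564]]
249 [[558.65403743  14.45015352]]
```

>>> jog_arm([
  [0,0.03,1,0,0,-0.002,1],
  [0,0,1.2,0,0,0,1],
  [0,0,1,0,0,0,1],
  [0,0,0.5,0,0,0,1],
  [0,0,0,0,0,0,1],
  [0,0,0,0,0,0,1],
  [0,0,0,0,0,0,1],
])

```text
clock: 49.4
tcp_pos: [0.5561, -0.0114, 0.078]
tool_rot: [-0.0, 0.744, 0.668, -0.0]
contact_force: [-0.5, -0.1, -2.2]
grip_width: 0.126
gripper_force: 45.0
```

```bash
python3 -c "
from h import *
go(556.3,-11,57.2,-6.25); print(state()['contact_force'])"
```

```text
clock 49.4 turn [-0.0012  0.      0.0015] shift cm [0.04 0.02 2.08]
[-0.47756263 -0.08088511 -2.21115299]
```

>>> jog_arm([
  [0.04,0.02,0.4,0,0,0,1],
  [0,0,0.4,0,0,0,1],
  [0,0,0.4,0,0,0,1],
  [0,0,0.3,0,0,0,1],
  [0,0,0.2,0,0,0,1],
  [0,0,0.1,0,0,0,1],
  [0,0,0,0,0,0,1],
  [0,0,0,0,0,0,1],
])

```text
clock: 50.2
tcp_pos: [0.5561, -0.011, 0.0598]
tool_rot: [-0.001, 0.744, 0.668, -0.001]
contact_force: [0.1, 0.7, -2.6]
grip_width: 0.125
gripper_force: 45.0
```

Underside is at about 48.6 mm, inside the cheeks with no side load.

>>> jog_arm([
  [0,0,0.15,0,0,0,1],
  [0,0,0.1,0,0,0,1],
  [0,0,0.05,0,0,0,1],
  [0,0,0,0,0,0,1],
  [0,0,0,0,0,0,1],
])

```text
clock: 50.7
tcp_pos: [0.556, -0.0108, 0.0572]
tool_rot: [-0.001, 0.744, 0.668, -0.0]
contact_force: [-2.9, 0.8, 5.5]
grip_width: 0.124
gripper_force: 45.0
```

Contact at the predicted 57.2 mm, so I'll release and rise.

>>> jog_arm([
  [0,0,0,0,0,0,0.4],
  [0,0,0,0,0,0,0.4],
  [0,0,0,0,0,0,0.4],
  [0,0,0,0,0,0,0.4],
  [0,0,0,0,0,0,0.4],
  [0,0,-1,0,0,0,0.4],
  [0,0,-3,0,0,0,0.4],
  [0,0,-5,0,0,0,0.4],
  [0,0,-5,0,0,0,0.4],
  [0,0,-4,0,0,0,0.4],
  [0,0,-2,0,0,0,0.4],
  [0,0,0,0,0,0,0.4],
])

```text
clock: 51.9
tcp_pos: [0.5581, -0.0113, 0.2605]
tool_rot: [0.001, 0.744, 0.668, 0.002]
contact_force: [-0.9, -0.5, 1.0]
grip_width: 0.6
gripper_force: 0.0
```

>>> jog_arm([
  [0,0,0,0,0,0,0.4],
  [0,0,0,0,0,0,0.4],
  [0,0,0,0,0,0,0.4],
])

```text
clock: 52.2
tcp_pos: [0.5555, -0.0109, 0.2555]
tool_rot: [-0.001, 0.744, 0.668, -0.002]
contact_force: [-0.0, -0.1, -1.2]
grip_width: 0.599
gripper_force: 0.0
```

```bash
python3 -c "
from h import *
im,c,W=cam('wrist'); im2,_,_=cam('scene')
print(state()['tcp_pos'])
save('fin.png',np.hstack([cv2.resize(im[0:370,240:420],(292,600)),cv2.resize(im2[180:320,240:400],(500,438)) if 0 else cv2.copyMakeBorder(cv2.resize(im2[170:310,80:400],(500,219)),0,381,0,0,0)]))"
```

```text
[ 0.5558196  -0.01100667  0.25578839]
```

View pics/fin.png

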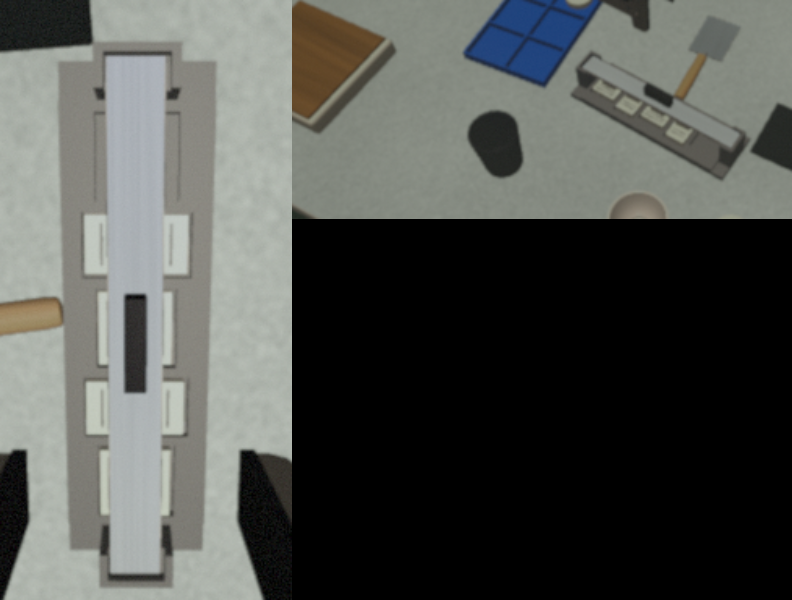

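The bar lies flat between the cheeks at both ends, from row 55 to row 575 of the crop. The four inserts are seated under it, and the lid is still in the bin.

```bash
python3 -c "
from plant import close_job
print(close_job())"
```

```text
the job is handed in; nothing more can be done
None
```

The job is handed in: all four inserts present are seated in pockets 1–4, the bar is back flat across both end supports, and the jar lid is still in the bin, at about 52 s of the 210 s allowed; no verdict was returned.

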